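# Cancel the chilling timer and serve out the ice

## Robot

A 7-joint arm with a two-finger parallel gripper is mounted at the origin on a cart in front of the work surface, level with it; the furniture and walls round the work are solid. World frame = base frame: x ahead of the robot, y to its left, z up, the work surface at z = 0. Lengths are in mm, angles in rad, forces in N, time in s.
With the tool pointing down it reaches from about 350 to 900 mm from the base axis. Payload 19.9 kg.
Tool frame: the origin (TCP) lies on the centre line of the jaws, within the pads' length; the fingertips stand 8 mm ahead of it and the grasp point (between the pads) lies 11 mm behind it; z points along the fingers, y is the line along which they close (so a half turn about z gives the same grasp; the last joint's range is limited). The gripper opens to 85 mm and grips with 20 to 120 N. Pads are 22 mm wide; open, the fingers measure 114 mm over their backs; the gripper's body (76 mm by 85 mm) begins 54 mm behind the grasp point. The pads swing forward as they close: fully open they stand 13 mm farther back than shut.
Start: joints at [-1.276, 0.417, -0.01, 1.614, 0.005, 1.111, -0.053], TCP at [206.532, 589.87, 239.26] pointing down, gripper open.
Joint ranges: [-2.81, 2.81], [-0.39, 2.02], [-1.27, 1.25], [0.06, 2.57], [-1.19, 4.33], [0.19, 2], [-2.82, 2.82]. Speed limits (rad/s): [1.89, 1.89, 2.39, 2.39, 3.01, 3.01, 3.01].

## Interface

Orientations are given as [roll, pitch, yaw] about the fixed x, y, z axes, in that order (R = Rz(yaw) Ry(pitch) Rx(roll)).
In Python, from rig import sense, vision, job_done gives the robot as it stands. The module is installed in compiled form; this text tells all that it offers.
- The arm moves only by the tool drive_tool, never from a script. Its argument "deltas" is one flat list of numbers, 7 for each row, row after row: the shift along the tool's x, y, z in cm, then the turn, a rotation vector about the tool's x, y, z in rad, then the opening, from 0 (shut) to 1 (fully open). In form: [dx, dy, dz, wx, wy, wz, claw, dx, dy, dz, wx, wy, wz, claw, ...]. A call has 1 to 12 rows; each row is the pose to reach, as a shift and turn from the pose commanded when the call began, along the tool's axes at that moment; what a row does not reach only later rows make up. A row lasts 1/8 s, in which the tool goes at most 62.5 mm and 10.7 degrees, less where a joint would pass 70% of its speed; a pose out of reach is approached as far as the arm can. A call with a gripper value outside its range is refused whole. The fingers move at their own pace and stop on an object; "squeeze" is the grip in N (left out, the last holds). Time passes only in rows, so rows that repeat a pose let the fingers close. It gives the time, the measured TCP pose, the force, the opening and the grip force at its end, in the units of the state.
- sense(): the state, without advancing time (a new reading comes with each control period).
- vision.grab_frame(name): name is "scene" or "top" or "wrist"; returns a dict with "frame" (384x512x3 uint8, red, green, blue), "fx", "fy", "cx", "cy" (pixels), "dist_coeffs" ([k1, k2, p1, p2, k3] as OpenCV has them; the pictures are not rectified), "extrinsics" (4x4, takes a point from camera to world coordinates). Camera axes: x right, y down, z forward; pixel columns grow to the right and rows downward; lengths in mm; the calibration is good to about 2 mm. A picture is of the moment at which its call begins. There is no depth.
- job_done(): hands the job in; it is judged then, once.
The state is a dict: "time_s": time; "joints": joint angles; "joint_velocities": joint speeds; "effort": joint torques, N m; "eef_pos": TCP position; "orientation": TCP orientation; "wrist_force": force on the tool from outside, world axes, zero at the start; "moment": the same for the moment, N m; "gripper_width": finger opening in mm; "grip_force": force on a finger pad.
Only numpy, scipy, OpenCV 4.12 (cv2) and the standard library are available. Lean on these libraries where they do the work, as an engineer would, in place of code of your own. Each camera call takes 0.05 s, during which the arm holds its last target. There are 200 camera calls.

## Task

The ice has chilled long enough: first wind the kitchen timer all the way back to its zero stop. Then take the ice scoop from its cork mat, scoop every piece of ice out of the steel tub into the blue bowl (with the scoop only: fingers must not touch the ice), and stand the scoop upright back on its mat. Leave the tamper and the mug where they are.

Things in the scene. Friction and masses are not known exactly. Their poses are not given: they have to be found in the camera images.
- timer_dial (a joint): Angle (rad) of the upper half of the wind-up kitchen timer: 0 = wound back to its hard zero stop; grows counter-clockwise seen from above (so wind it back clockwise), up to 5.76. It drags slightly (about 0.05 N m), has no spring and stays where it is left.
- timer: White round kitchen timer, 68 mm across, 60 mm tall, held fast to the worktop. Origin: centre of its underside, on the dial's vertical axis. The part above 24 mm turns; on top, 48 to 60 mm above the worktop, stands a grip bar 52 mm long, 10 mm thick, centred on the axis. At dial angle q the bar lies along this frame's x axis turned counter-clockwise by q.
- mat: Round cork mat, 160 mm across and 5 mm thick, fixed on the worktop: the scoop's place. Origin at the centre of its underside.
- scoop_grip (a point): Grip point on the steel ice scoop's upright wooden handle, 110 mm above its flat underside. Scoop axes: x to the open nose, z up along the handle. Handle: square post 20 x 20 mm (sides along x, y), 48 to 134 mm above the underside. The nose edge lies 58.5 mm ahead (x) of the handle's axis, the outside of the pan's rear wall 1.5 mm behind it. 0.22 kg. Starts standing on the mat.
- scoop_pan (a point): Middle of the scoop's pan floor, 2.5 mm above the underside and 28.5 mm ahead of the handle's axis; axes as the scoop's. The pan is flat-bottomed, 60 mm long (x) by 98 mm wide (y) outside, sheet 2.5 mm thick, nose lip 1.6 mm thick, rear wall 36 mm high, side walls 34 mm high that end 20 mm short of the nose edge.
- tub: Open steel ice tub, fixed on the worktop, 118 mm (its x) by 272 mm (its y) and 70 mm high outside; walls and floor 5 mm thick, so 108 x 262 mm inside. Origin at the centre of its underside. At the start no ice lies within 90 mm of the inner wall at its +y end: room to set the scoop down.
- bowl: Loose round blue ceramic serving bowl, 200 mm across the rim, 75 mm high, wall 5 mm, flat foot 90 mm across, 0.5 kg. Origin at the centre of its underside.
- tamper: Coffee tamper, 58 mm across, 90 mm tall; a bystander. Origin at the centre of its underside.
- mug_blue: White mug with a green band, 96 mm tall; a bystander. Origin at the centre of its underside.
- ice1_c (a point): Centre of a large, rounded, very slippery ice piece (a barrel 42 mm across and 42 mm tall with well rounded edges, 0.05 kg). Four to six pieces are in the tub; an absent one reads None.
- ice2_c (a point): Centre of a large, rounded, very slippery ice piece (a barrel 42 mm across and 42 mm tall with well rounded edges, 0.05 kg). Four to six pieces are in the tub; an absent one reads None.
- ice3_c (a point): Centre of a large, rounded, very slippery ice piece (a barrel 42 mm across and 42 mm tall with well rounded edges, 0.05 kg). Four to six pieces are in the tub; an absent one reads None.
- ice4_c (a point): Centre of a large, rounded, very slippery ice piece (a barrel 42 mm across and 42 mm tall with well rounded edges, 0.05 kg). Four to six pieces are in the tub; an absent one reads None.
- ice5_c (a point): Centre of a large, rounded, very slippery ice piece (a barrel 42 mm across and 42 mm tall with well rounded edges, 0.05 kg). Four to six pieces are in the tub; an absent one reads None.
- ice6_c (a point): Centre of a large, rounded, very slippery ice piece (a barrel 42 mm across and 42 mm tall with well rounded edges, 0.05 kg). Four to six pieces are in the tub; an absent one reads None.

How it is judged:
By the outcome, as a careful person would: the job done as asked, in the order asked, and still so for the second after the job is handed in, with the robot touching nothing.
Of ice1, ice2, ice3, ice4, ice5, ice6 only 4 to 6 are there at a start; the rules pass over those that are not, and their reading is None.
At some moment in a run one of bowl may be knocked a few centimetres aside while the robot is not near it.
It also fails if it takes over 210 s, if anything falls off the work surface, if the arm or the gripper's body presses on something with over 40 N, if the wrist force passes 120 N, or if a joint passes its speed limit or range.

## Working session

There is one attempt and no reset: what is moved stays moved. The work goes in short steps, Python scripts to look and compute and a tool call to move; the robot and the scene stay as the last step left them, time stands still between calls to the robot, and variables do not carry over. Pictures are saved under pics/ and viewed, at most 14 in all, crops included, and the job is handed in when it is done.

Besides the shell and the picture viewer there is one more tool, called after "Call:" as name(argument=value, ...) on one line, values as JSON. drive_tool: Moves the arm, as the interface text tells. Its arguments: {"type":"object","properties":{"deltas":{"type":"array","items":{"type":"number"}},"squeeze":{"type":"number"}},"required":["deltas"]}

```bash
mkdir -p pics; cat > h.py <<'E'
import numpy as np, cv2
from scipy.spatial.transform import Rotation as R
from rig import sense, vision, job_done
def grab(n,save=None):
    f=vision.grab_frame(n)
    if save: cv2.imwrite('pics/'+save+'.png',f['frame'][:,:,::-1])
    return f
def K(f): return np.array([[f['fx'],0,f['cx']],[0,f['fy'],f['cy']],[0,0,1.]])
def ray(f,uv):
    p=cv2.undistortPoints(np.array([uv],float).reshape(-1,1,2),K(f),np.array(f['dist_coeffs']))[:,0]
    E=np.array(f['extrinsics']); d=np.c_[p,np.ones(len(p))]@E[:3,:3].T
    return E[:3,3],d
def onz(f,uv,z):
    o,d=ray(f,uv); return o+d*((z-o[2])/d[:,2])[:,None]
def proj(f,P):
    E=np.linalg.inv(np.array(f['extrinsics']))
    return cv2.projectPoints(np.array(P,float).reshape(-1,1,3),cv2.Rodrigues(E[:3,:3])[0],E[:3,3],K(f),np.array(f['dist_coeffs']))[0][:,0]
E
python3 - <<'E'
from h import *
np.set_printoptions(precision=3,suppress=True)
print(sense())
for n in ['scene','top','wrist']:
    f=grab(n,n+'0'); print(n,f['fx'],f['cx'],f['cy']);print(np.array(f['extrinsics']))
    np.savez(n+'0.npz',**{k:v for k,v in f.items()})
a=[cv2.imread(f'pics/{n}0.png') for n in ['scene','top']]
E
```

```text
{'time_s': 0.0, 'joints': array([-1.276,  0.418, -0.01 ,  1.614,  0.005,  1.111, -0.053]), 'joint_velocities': array([ 0.001, -0.   ,  0.002,  0.002,  0.001, -0.001, -0.   ]), 'effort': array([  0.   , -86.445,   0.679, -43.49 ,   0.019,   0.007,   0.   ]), 'eef_pos': array([206.436, 589.574, 238.68 ]), 'orientation': array([-3.14 ,  0.   ,  2.805]), 'wrist_force': array([ 0.471, -0.146,  0.051]), 'moment': array([-0.01 ,  0.019, -0.002]), 'grip_force': 0.0, 'gripper_width': 85.63591315653206}
scene 409.0550357730503 259.3368148861678 195.13062483641244
[[   0.836   -0.25     0.488  -14.299]
 [  -0.548   -0.352    0.759 -851.448]
 [  -0.017   -0.902   -0.431  639.64 ]
 [   0.       0.       0.       1.   ]]
top 397.0433952603441 250.7321673428227 184.16816018303416
[[   0.02    -0.995    0.094  457.221]
 [  -1.      -0.02     0.002  115.03 ]
 [  -0.      -0.094   -0.996 1332.474]
 [   0.       0.       0.       1.   ]]
wrist 337.47135704443775 253.99287601239493 192.66263572890372
[[  0.33    0.91    0.25  143.269]
 [  0.944  -0.317  -0.089 611.044]
 [ -0.002   0.265  -0.964 373.778]
 [  0.      0.      0.      1.   ]]
```

View pics/top0.png

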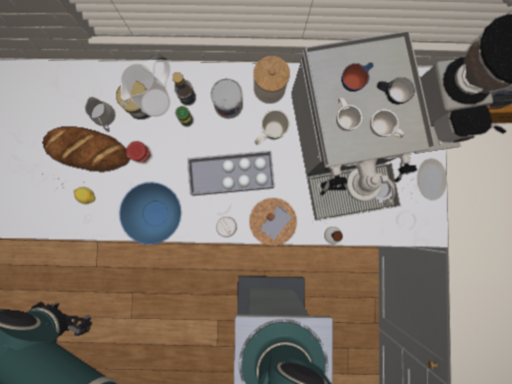

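View pics/scene0.png

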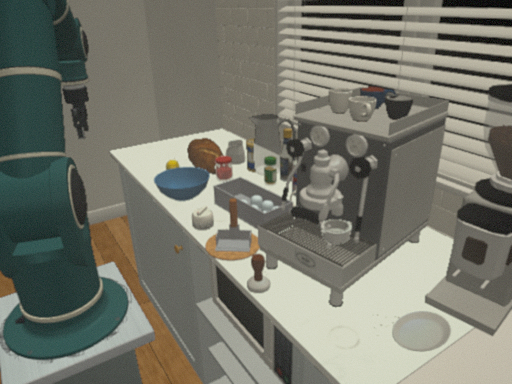

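```bash
python3 - <<'E'
import cv2
a=cv2.imread('pics/top0.png')[145:245,180:305]
cv2.imwrite('pics/c1.png',cv2.resize(a,None,fx=6,fy=6,interpolation=cv2.INTER_CUBIC))
E
```

```text
(no output)
```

View pics/c1.png

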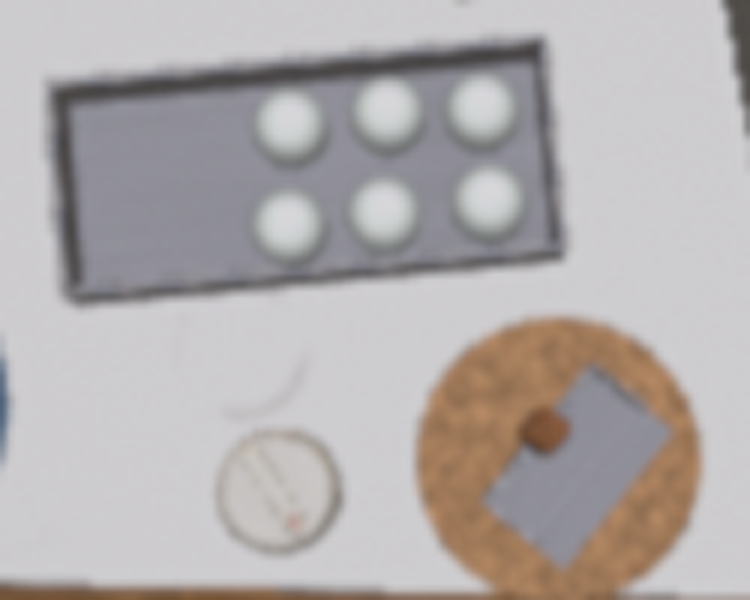

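```bash
cat > m.py <<'E'
from h import *
np.set_printoptions(precision=1,suppress=True)
f=dict(np.load('top0.npz'))
c=lambda L:np.array(L,float)/6+[180-.4,145-.4]
tub=onz(f,c([[50,88],[543,42],[563,255],[72,298]]),70); print('tub',tub,tub.mean(0)); 
d=tub[0]-tub[1]+tub[3]-tub[2]; print('tub y ang',np.arctan2(d[1],d[0]))
print('ice',onz(f,c([[290,125],[387,113],[480,110],[290,224],[383,213],[488,200]]),30))
print('timer',onz(f,c([[279,492]]),55),onz(f,c([[245,455],[293,522]]),60))
b=onz(f,c([[245,455],[293,522]]),60);d=b[1]-b[0];print('bar ang (red end)',np.arctan2(d[1],d[0]))
print('mat',onz(f,c([[558,458]]),5))
print('handle top',onz(f,c([[545,430]]),139))
p=onz(f,c([[672,430],[567,566],[487,498]]),8);print('pan nose corners,rear',p)
im=f['frame']; hsv=cv2.cvtColor(im,cv2.COLOR_RGB2HSV)
def big(m):
    n,l,s,cc=cv2.connectedComponentsWithStats(m); i=1+s[1:,4].argmax(); return (l==i).astype(np.uint8),cc[i]
m,cc=big(cv2.inRange(hsv,(95,90,40),(115,255,255)));ct=max(cv2.findContours(m,0,1)[0],key=len);e=cv2.fitEllipse(ct);print(e)
print('bowl',onz(f,[e[0]],75))
E
python3 m.py
```

```text
tub [[652.9 321.   70. ]
 [683.1  57.3  70. ]
 [568.6  44.8  70. ]
 [540.4 305.3  70. ]] [611.3 182.1  70. ]
tub y ang 1.6817733268192991
ice [[641.1 194.3  30. ]
 [648.9 140.9  30. ]
 [651.6  89.6  30. ]
 [586.2 192.9  30. ]
 [593.3 141.9  30. ]
 [601.7  84.3  30. ]]
timer [[440.  193.6  55. ]] [[459.3 211.9  60. ]
 [424.4 185.4  60. ]]
bar ang (red end) -2.493386164994437
mat [[461.2  42.3   5. ]]
handle top [[474.6  56.4 139. ]]
pan nose corners,rear [[477.9 -20.5   8. ]
 [402.   36.6   8. ]
 [438.4  81.4   8. ]]
((149.85243225097656, 213.00711059570312), (58.32469940185547, 60.006893157958984), 32.489501953125)
bowl [[478.  434.9  75. ]]
```

```bash
cat >> h.py <<'E'
def down(yaw): return R.from_euler('xyz',[np.pi,0,yaw])
def delta(pos,rot=None,yaw=None,s=None):
    s=s or sense(); R0=R.from_euler('xyz',s['orientation']); R1=rot if rot is not None else down(yaw)
    d=R0.inv().apply(np.array(pos)-s['eef_pos'])/10; w=(R0.inv()*R1).as_rotvec()
    return np.round(np.r_[d,w],3).tolist()
def st():
    s=sense(); print('t',round(s['time_s'],2),'pos',s['eef_pos'].round(1),'rpy',s['orientation'].round(3),'F',s['wrist_force'].round(1),'M',s['moment'].round(2),'w',round(s['gripper_width'],1),'g',round(s['grip_force'],1),'j',s['joints'].round(2))
E
python3 - <<'E'
from h import *
print(delta([440,193.6,140],yaw=3.79))
E
```

```text
[-35.13, -29.654, 9.91, -0.001, -0.0, -0.985]
```

Call:
drive_tool(deltas=[-35.13,-29.65,9.0,0,0,-0.985,0.6,-35.13,-29.65,9.0,0,0,-0.985,0.6,-35.13,-29.65,9.0,0,0,-0.985,0.6,-35.13,-29.65,9.0,0,0,-0.985,0.6,-35.13,-29.65,9.0,0,0,-0.985,0.6,-35.13,-29.65,9.0,0,0,-0.985,0.6,-35.13,-29.65,9.0,0,0,-0.985,0.6,-35.13,-29.65,9.0,0,0,-0.985,0.6,-35.13,-29.65,9.0,0,0,-0.985,0.6,-35.13,-29.65,9.0,0,0,-0.985,0.6,-35.13,-29.65,9.0,0,0,-0.985,0.6,-35.13,-29.65,9.0,0,0,-0.985,0.6])

```text
time_s: 1.65
eef_pos: [439.8, 194.7, 149.4]
orientation: [3.142, 0.0, -2.492]
wrist_force: [0.3, 0.9, -0.0]
gripper_width: 51.3
grip_force: 0.0
```

```bash
python3 - <<'E'
from h import *
st(); f=grab('wrist','w1')
print(np.array(f['extrinsics']).round(3)); np.savez('w1.npz',**f)
print(proj(f,[[440,193.6,60]]))
E
```

```text
t 1.65 pos [439.8 194.7 149.4] rpy [ 3.142  0.    -2.492] F [ 0.3  0.9 -0. ] M [ 0.    0.02 -0.01] w 51.3 g 0.0 j [-0.51  0.28  0.03  2.05 -0.01  0.81  1.75]
[[-6.06000e-01  7.67000e-01  2.11000e-01  3.86480e+02]
 [ 7.96000e-01  5.84000e-01  1.60000e-01  1.53192e+02]
 [-0.00000e+00  2.65000e-01 -9.64000e-01  2.84473e+02]
 [ 0.00000e+00  0.00000e+00  0.00000e+00  1.00000e+00]]
[[253.75860655 200.19517902]]
```

View pics/w1.png

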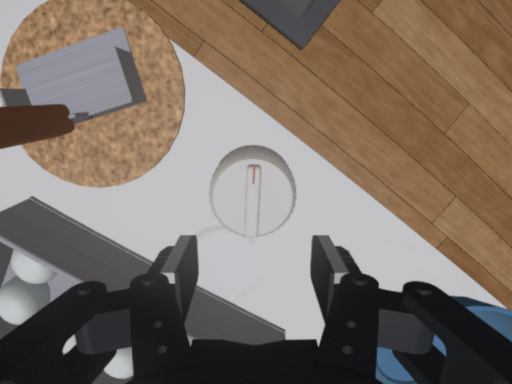

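```bash
python3 - <<'E'
from h import *
f=dict(np.load('w1.npz')); p=onz(f,[[254,166],[252,237]],60); print(p,p.mean(0)); d=p[0]-p[1]; a=np.arctan2(d[1],d[0]); print(a)
print('top face',onz(f,[[252.5,194]],54))
print(delta([*(p.mean(0)[:2]),58.5],yaw=a))
E
```

```text
[[420.72066171 179.13931792  60.        ]
 [462.67852183 209.26705674  60.        ]] [441.69959177 194.20318733  60.        ]
-2.5188566492233346
top face [[438.32318674 191.19518288  54.        ]]
[-0.122, -0.142, 9.091, 0.0, 0.0, 0.027]
```

Call:
drive_tool(deltas=[-0.1,-0.1,5.0,0,0,0.027,0.5,-0.1,-0.1,8.0,0,0,0.027,0.5,-0.1,-0.1,9.1,0,0,0.027,0.5,-0.1,-0.1,9.1,0,0,0.027,0.5,-0.1,-0.1,9.1,0,0,0.027,0.0,-0.1,-0.1,9.1,0,0,0.027,0.0,-0.1,-0.1,9.1,0,0,0.027,0.0,-0.1,-0.1,9.1,0,0,0.027,0.0,-0.1,-0.1,9.1,0,0,0.027,0.0,-0.1,-0.1,9.1,0,0,0.027,0.0], squeeze=25)

```text
time_s: 2.95
eef_pos: [441.8, 194.5, 59.4]
orientation: [3.141, 0.002, -2.52]
wrist_force: [-3.8, 1.7, 9.4]
gripper_width: 8.9
grip_force: 29.5
```

```bash
python3 -c "
from h import *
st()"
```

```text
t 2.95 pos [441.8 194.5  59.4] rpy [ 3.141e+00  2.000e-03 -2.520e+00] F [-3.8  1.7  9.4] M [ 0.48  0.87 -0.03] w 8.9 g 29.5 j [-0.5   0.44  0.03  2.1  -0.02  0.61  1.73]
```

Call:
drive_tool(deltas=[0,0,-0.1,0,0,0.13,0,0,0,-0.1,0,0,0.26,0,0,0,-0.1,0,0,0.39,0,0,0,-0.1,0,0,0.52,0,0,0,-0.1,0,0,0.65,0,0,0,-0.1,0,0,0.78,0])

```text
time_s: 3.7
eef_pos: [441.5, 194.9, 59.6]
orientation: [3.14, 0.0, 2.98]
wrist_force: [1.8, 7.0, -13.9]
gripper_width: 9.2
grip_force: 26.9
```

```bash
python3 -c "
from h import *
st()"
```

```text
t 3.7 pos [441.5 194.9  59.6] rpy [3.14 0.   2.98] F [  1.8   7.  -13.9] M [ 1.71 -0.39  0.12] w 9.2 g 26.9 j [-0.67  0.44  0.22  2.1  -0.17  0.61  1.08]
```

Call:
drive_tool(deltas=[0,0,0.06,0,0,0.13,0,0,0,0.06,0,0,0.26,0,0,0,0.06,0,0,0.39,0,0,0,0.06,0,0,0.52,0,0,0,0.06,0,0,0.65,0,0,0,0.06,0,0,0.78,0])

```text
time_s: 4.45
eef_pos: [441.8, 195.4, 59.5]
orientation: [3.139, -0.001, 2.2]
wrist_force: [-0.4, 7.8, -2.0]
gripper_width: 9.0
grip_force: 28.1
```

```bash
python3 -c "
from h import *
st()"
```

```text
t 4.45 pos [441.8 195.4  59.5] rpy [ 3.139e+00 -1.000e-03  2.200e+00] F [-0.4  7.8 -2. ] M [1.87 0.04 0.12] w 9.0 g 28.1 j [-0.83  0.47  0.42  2.11 -0.32  0.63  0.44]
```

Call:
drive_tool(deltas=[0,0,0,0,0,0.13,0,0,0,0,0,0,0.26,0,0,0,0,0,0,0.39,0,0,0,0,0,0,0.52,0,0,0,0,0,0,0.65,0,0,0,0,0,0,0.78,0])

```text
time_s: 5.2
eef_pos: [442.3, 195.5, 59.5]
orientation: [3.14, -0.003, 1.42]
wrist_force: [4.1, 8.5, -5.5]
gripper_width: 9.1
grip_force: 27.8
```

```bash
python3 -c "
from h import *
st()"
```

```text
t 5.2 pos [442.3 195.5  59.5] rpy [ 3.14e+00 -3.00e-03  1.42e+00] F [ 4.1  8.5 -5.5] M [ 1.84 -0.82  0.07] w 9.1 g 27.8 j [-0.99  0.51  0.62  2.11 -0.49  0.66 -0.19]
```

Call:
drive_tool(deltas=[0,0,0,0,0,0.13,0,0,0,0,0,0,0.26,0,0,0,0,0,0,0.39,0,0,0,0,0,0,0.52,0,0,0,0,0,0,0.65,0,0,0,0,0,0,0.78,0])

```text
time_s: 5.95
eef_pos: [442.7, 195.3, 59.5]
orientation: [-3.141, -0.004, 0.64]
wrist_force: [6.4, 6.2, -7.1]
gripper_width: 9.3
grip_force: 27.6
```

```bash
python3 -c "
from h import *
st()"
```

```text
t 5.95 pos [442.7 195.3  59.5] rpy [-3.141 -0.004  0.64 ] F [ 6.4  6.2 -7.1] M [ 1.41 -1.52  0.07] w 9.3 g 27.6 j [-1.13  0.58  0.81  2.11 -0.66  0.71 -0.81]
```

Call:
drive_tool(deltas=[0,0,0,0,0,0.13,0,0,0,0,0,0,0.26,0,0,0,0,0,0,0.39,0,0,0,0,0,0,0.52,0,0,0,0,0,0,0.65,0])

```text
time_s: 6.58
eef_pos: [442.9, 194.9, 59.6]
orientation: [-3.139, -0.003, -0.011]
wrist_force: [7.9, 2.9, -5.1]
gripper_width: 8.8
grip_force: 27.8
```

```bash
python3 -c "
from h import *
st()"
```

```text
t 6.58 pos [442.9 194.9  59.6] rpy [-3.139e+00 -3.000e-03 -1.100e-02] F [ 7.9  2.9 -5.1] M [ 0.64 -1.71  0.03] w 8.8 g 27.8 j [-1.24  0.66  0.96  2.12 -0.8   0.78 -1.33]
```

Call:
drive_tool(deltas=[0,0,0,0,0,0.13,0,0,0,0,0,0,0.26,0,0,0,0,0,0,0.39,0,0,0,0,0,0,0.52,0])

```text
time_s: 7.08
eef_pos: [442.8, 194.6, 59.5]
orientation: [-3.139, -0.001, -0.531]
wrist_force: [6.9, 0.2, -3.1]
gripper_width: 9.3
grip_force: 28.1
```

```bash
python3 -c "
from h import *
st()"
```

```text
t 7.08 pos [442.8 194.6  59.5] rpy [-3.139e+00 -1.000e-03 -5.310e-01] F [ 6.9  0.2 -3.1] M [ 0.2  -1.56  0.04] w 9.3 g 28.1 j [-1.3   0.74  1.08  2.12 -0.91  0.85 -1.76]
```

Call:
drive_tool(deltas=[0,0,0,0,0,0.13,0,0,0,0,0,0,0.26,0,0,0,0,0,0,0.39,0,0,0,0,0,0,0.52,0])

```text
time_s: 7.58
eef_pos: [442.8, 194.4, 59.6]
orientation: [-3.139, -0.0, -1.049]
wrist_force: [4.9, -1.6, 7.6]
gripper_width: 9.1
grip_force: 99.2
```

```bash
python3 -c "
from h import *
st()"
```

```text
t 7.58 pos [442.8 194.4  59.6] rpy [-3.139 -0.    -1.049] F [ 4.9 -1.6  7.6] M [-0.39 -0.97  2.36] w 9.1 g 99.2 j [-1.35  0.82  1.17  2.12 -1.    0.93 -2.21]
```

Call:
drive_tool(deltas=[0,0,0,0,0,0,0.5,0,0,0,0,0,0,0.5,0,0,0,0,0,0,0.5,0,0,0,0,0,0,0.5,0,0,-5,0,0,0,0.5,0,0,-10,0,0,0,0.5,0,0,-12,0,0,0,0.5,0,0,-12,0,0,0,0.5])

```text
time_s: 8.57
eef_pos: [441.9, 194.2, 179.8]
orientation: [-3.139, 0.002, -1.047]
wrist_force: [-0.1, 0.4, -0.9]
gripper_width: 42.8
grip_force: 0.0
```

```bash
python3 - <<'E'
from h import *
st(); f=grab('wrist','w2'); np.savez('w2.npz',**f)
im=f['frame']; uv=proj(f,[[441,194,60]])[0].astype(int); print(uv)
E
```

```text
t 8.57 pos [441.9 194.2 179.8] rpy [-3.139e+00  2.000e-03 -1.047e+00] F [-0.1  0.4 -0.9] M [0.08 0.03 0.02] w 42.8 g 0.0 j [-1.45  0.52  1.24  2.05 -0.59  1.   -2.52]
[254 190]
```

View pics/w2.png

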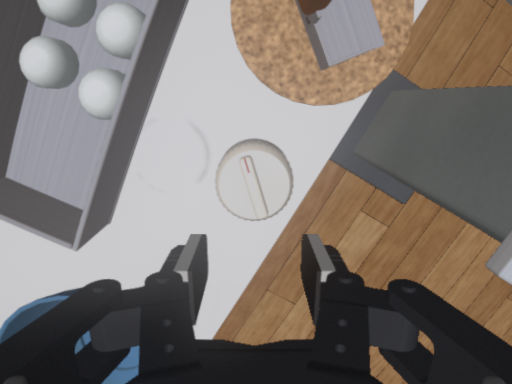

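```bash
python3 - <<'E'
from h import *
f=dict(np.load('w2.npz')); p=onz(f,[[245,156],[262,218]],60); print(p.mean(0)); d=p[0]-p[1]; print(np.arctan2(d[1],d[0]))
print(delta([474,60,230],yaw=0.73))
E
```

```text
[442.71144805 192.76663135  60.        ]
-0.7867265758797461
[13.236, 3.884, -5.153, -0.002, 0.0, -1.777]
```

Call:
drive_tool(deltas=[0,0,-5.2,0,0,-0.18,1,4,1,-5.2,0,0,-0.36,1,8,2,-5.2,0,0,-0.54,1,13.2,3.9,-5.2,0,0,-0.72,1,13.2,3.9,-5.2,0,0,-0.9,1,13.2,3.9,-5.2,0,0,-1.08,1,13.2,3.9,-5.2,0,0,-1.26,1,13.2,3.9,-5.2,0,0,-1.44,1,13.2,3.9,-5.2,0,0,-1.62,1,13.2,3.9,-5.2,0,0,-1.78,1,13.2,3.9,-5.2,0,0,-1.78,1])

```text
time_s: 10.0
eef_pos: [473.2, 59.8, 229.5]
orientation: [-3.141, 0.002, 0.732]
wrist_force: [-0.8, -0.1, 0.3]
gripper_width: 85.4
grip_force: 0.0
```

Call:
drive_tool(deltas=[0,0,0,0,0,-0.18,1,0,0,0,0,0,-0.36,1,0,0,0,0,0,-0.54,1,0,0,0,0,0,-0.72,1,0,0,0,0,0,-0.9,1,0,0,0,0,0,-1.08,1,0,0,0,0,0,-1.26,1,0,0,0,0,0,-1.44,1,0,0,0,0,0,-1.62,1,0,0,0,0,0,-1.78,1,0,0,0,0,0,-1.78,1])

```text
time_s: 11.38
eef_pos: [473.4, 59.9, 229.9]
orientation: [-3.14, -0.001, 2.509]
wrist_force: [0.2, -0.6, -0.1]
gripper_width: 85.2
grip_force: 0.0
```

```bash
python3 - <<'E'
from h import *
st(); f=grab('wrist','w3'); np.savez('w3.npz',**f)
E
```

```text
t 11.38 pos [473.4  59.9 229.9] rpy [-3.140e+00 -1.000e-03  2.509e+00] F [ 0.2 -0.6 -0.1] M [-0.01  0.01  0.03] w 85.2 g 0.0 j [-0.71  0.18  0.59  2.   -0.12  1.    0.87]
```

View pics/w3.png

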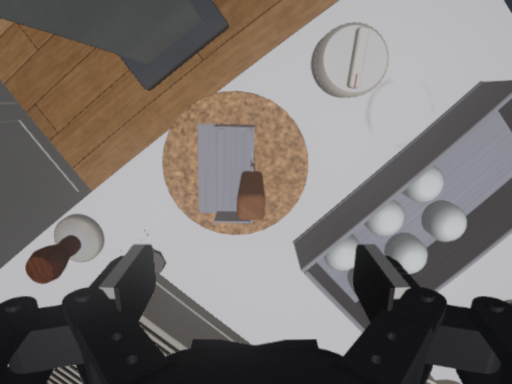

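```bash
python3 - <<'E'
from h import *
f=dict(np.load('w3.npz')); print('top',onz(f,[[251,206]],139)); n=onz(f,[[198.5,123.5],[200,212]],6.5); d=n[0]-n[1]; print(n,n.mean(0),np.linalg.norm(d)); a=np.arctan2(d[1],d[0]); print('line',a)
r=onz(f,[[254,125]],41); print('rear corner',r)
print('mat',onz(f,[[236,162.5]],5))
im=f['frame'];hsv=cv2.cvtColor(im,cv2.COLOR_RGB2HSV)
m=cv2.inRange(hsv,(8,100,110),(22,255,255)); m[:80]=0;m[250:]=0;m[:,:150]=0;m[:,320:]=0
m=cv2.morphologyEx(m,cv2.MORPH_OPEN,np.ones((3,3)))
ct=cv2.convexHull(max(cv2.findContours(m,0,1)[0],key=cv2.contourArea)); e=cv2.fitEllipse(ct); print(e); print('mat',onz(f,[e[0]],5))
E
```

```text
top [[475.95005991  54.26862194 139.        ]]
[[403.37452947  37.46000879   6.5       ]
 [480.86430677 -22.24222319   6.5       ]] [442.11941812   7.6088928    6.5       ] 97.8213784837051
line 2.4851296061737624
rear corner [[437.31555363  84.90972746  41.        ]]
mat [[460.07149208  44.01825099   5.        ]]
((178.40213012695312, 97.08594512939453), (46.14970397949219, 144.57611083984375), 51.96430206298828)
mat [[369.42238295  37.20635465   5.        ]]
```

```bash
python3 - <<'E'
from h import *
print(delta([476.8,54.2,105],yaw=2.485))
E
```

```text
[-0.614, -0.24, 12.502, -0.001, -0.001, 0.021]
```

Call:
drive_tool(deltas=[-0.6,-0.2,3,0,0,0.02,0.8,-0.6,-0.2,6,0,0,0.02,0.7,-0.6,-0.2,9,0,0,0.02,0.7,-0.6,-0.2,12.4,0,0,0.02,0.7,-0.6,-0.2,12.4,0,0,0.02,0.5,-0.6,-0.2,12.4,0,0,0.02,0.3,-0.6,-0.2,12.4,0,0,0.02,0,-0.6,-0.2,12.4,0,0,0.02,0,-0.6,-0.2,12.4,0,0,0.02,0,-0.6,-0.2,12.4,0,0,0.02,0,-0.6,-0.2,12.4,0,0,0.02,0], squeeze=90)

```text
time_s: 12.8
eef_pos: [478.0, 54.7, 108.0]
orientation: [3.14, 0.001, 2.492]
wrist_force: [-2.6, -2.1, 8.9]
gripper_width: 18.9
grip_force: 88.7
```

```bash
python3 - <<'E'
from h import *
st(); f=grab('wrist','w4'); np.savez('w4.npz',**f)
s=sense(); np.savez('grasp.npz',p=s['eef_pos'],o=s['orientation'])
E
```

```text
t 12.8 pos [478.   54.7 108. ] rpy [3.140e+00 1.000e-03 2.492e+00] F [-2.6 -2.1  8.9] M [-0.72  0.75 -0.04] w 18.9 g 88.7 j [-0.62  0.39  0.53  2.09 -0.29  0.73  1.01]
```

View pics/w4.png

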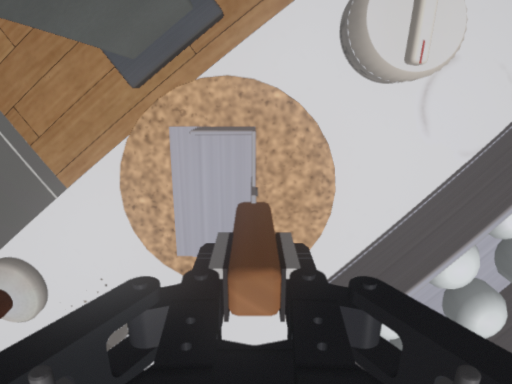

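```bash
python3 - <<'E'
from h import *
s=sense()
s2=dict(s); print(delta([598,299,213],yaw=0.111-np.pi))
E
```

```text
[5.221, 26.725, -10.459, 0.001, 0.002, -0.761]
```

Call:
drive_tool(deltas=[0,0,-4,0,0,0,0,0,0,-8,0,0,0,0,0,2,-10.5,0,0,0,0,1,6,-10.5,0,0,-0.15,0,2,10,-10.5,0,0,-0.3,0,3,14,-10.5,0,0,-0.45,0,4,18,-10.5,0,0,-0.6,0,4.6,22,-10.5,0,0,-0.7,0,5.2,26,-10.5,0,0,-0.76,0,5.2,26.7,-10.5,0,0,-0.76,0,5.2,26.7,-10.5,0,0,-0.76,0,5.2,26.7,-10.5,0,0,-0.76,0])

```text
time_s: 14.35
eef_pos: [597.2, 297.9, 212.2]
orientation: [-3.141, 0.0, -3.032]
wrist_force: [-0.3, 0.5, -2.0]
gripper_width: 19.1
grip_force: 88.9
```

```bash
python3 - <<'E'
from h import *
st(); f=grab('wrist','w5'); np.savez('w5.npz',**f); g=grab('top','t5'); np.savez('t5.npz',**g)
E
```

```text
t 14.35 pos [597.2 297.9 212.2] rpy [-3.141  0.    -3.032] F [-0.3  0.5 -2. ] M [ 0.08 -0.01 -0.01] w 19.1 g 88.9 j [-0.75  0.54  0.35  1.53 -0.2   1.1   1.32]
```

View pics/w5.png

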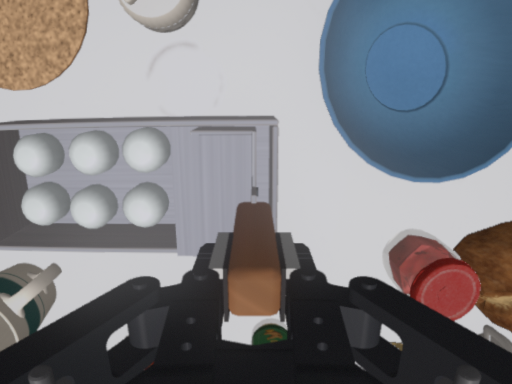

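```bash
python3 - <<'E'
from h import *
np.set_printoptions(precision=1,suppress=True)
f=dict(np.load('w5.npz'))
g=cv2.cvtColor(f['frame'],cv2.COLOR_RGB2GRAY).astype(float)
# near wall outer edge: strong bright->dark along columns
pts=[]
for x in list(range(20,175,10))+list(range(185,270,10)):
    d=np.diff(g[105:135,x]); y=105+np.argmin(d)+.5; pts.append((x,y))
pts=np.array(pts); P=onz(f,pts,70); 
c=np.polyfit(P[:,1],P[:,0],1); r=P[:,0]-np.polyval(c,P[:,1]); k=abs(r)<3; c=np.polyfit(P[k,1],P[k,0],1)
print(k.sum(),len(k),'line x=a*y+b',c.round(4),'yaw',-np.arctan(c[0]), 'x at y=182',np.polyval(c,182)); 
pe=[]
for y in range(125,200,8):
    d=np.diff(g[y,262:295]); x=262+np.argmax(d)+.5; pe.append((x,y))
print(pe); print(onz(f,pe,70)); 
print('far edge guess',onz(f,[[60,249],[150,251]],70))
im=f['frame']; m=((g>190)&(im.max(2).astype(int)-im.min(2)<25)).astype(np.uint8); m[:125]=0;m[232:]=0;m[:,175:]=0
n,l,s,cc=cv2.connectedComponentsWithStats(m)
for i in range(1,n):
    if s[i,4]>300: print('ice',s[i],cc[i],onz(f,[cc[i]],30))
E
```

```text
25 25 line x=a*y+b [ -0.1 575.8] yaw 0.11506720752739247 x at y=182 554.7402264658749
[(np.float64(277.5), 125), (np.float64(278.5), 133), (np.float64(277.5), 141), (np.float64(277.5), 149), (np.float64(277.5), 157), (np.float64(277.5), 165), (np.float64(277.5), 173), (np.float64(277.5), 181), (np.float64(277.5), 189), (np.float64(271.5), 197)]
[[547.7 310.4  70. ]
 [554.  312.   70. ]
 [560.6 312.1  70. ]
 [567.1 312.9  70. ]
 [573.8 313.7  70. ]
 [580.4 314.6  70. ]
 [587.2 315.5  70. ]
 [594.  316.3  70. ]
 [601.  317.2  70. ]
 [608.6 313.   70. ]]
far edge guess [[680.1 124.8  70. ]
 [671.3 210.1  70. ]]
ice [126 139  30  31 725] [140.7 153.8] [[591. 187.  30.]]
ice [ 72 143  29  29 671] [ 85.8 156.8] [[599.5 132.5  30. ]]
ice [ 15 145  27  29 589] [ 28.4 159.1] [[607.7  72.3  30. ]]
ice [ 24 198  26  25 509] [ 36.4 210. ] [[660.6  77.5  30. ]]
ice [126 198  29  27 611] [140.3 211.3] [[649.1 187.9  30. ]]
ice [ 73 201  28  26 564] [ 86.2 213.2] [[657.7 131.7  30. ]]
```

```bash
python3 - <<'E'
from h import *
np.set_printoptions(precision=1,suppress=True)
f=dict(np.load('w5.npz'))
im=f['frame'][:,:,::-1]
cv2.imwrite('pics/c5.png',cv2.resize(im[100:270,150:290],None,fx=3.5,fy=3.5,interpolation=cv2.INTER_CUBIC))
c=np.array([613.5,182]);a=.114
Rm=np.array([[np.cos(a),-np.sin(a)],[np.sin(a),np.cos(a)]])
s=sense(); print('TCP local',(s['eef_pos'][:2]-c)@Rm)
np.save('tub.npy',np.r_[c,a])
E
```

```text
TCP local [ -3.  117.2]
```

View pics/c5.png

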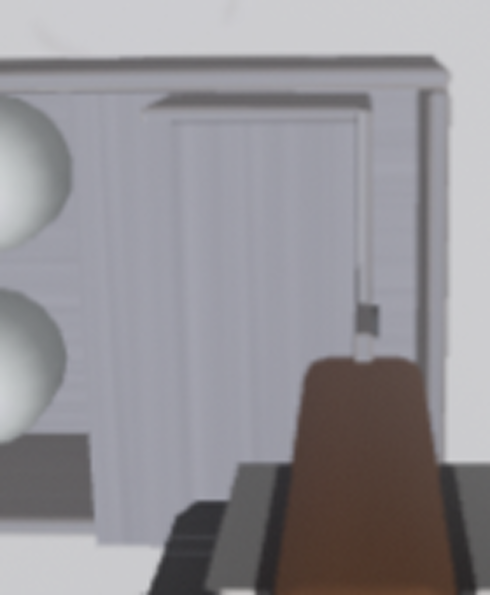

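```bash
python3 - <<'E'
from h import *
np.set_printoptions(precision=1,suppress=True)
f=dict(np.load('w5.npz')); s=sense(); R0=R.from_euler('xyz',s['orientation'])
for n,uv,z in [('rear near corner top',(256,127.1),109.2+35),('far nose',(178,255.1),110.2),('front of near wall top',(197,126.5),143),('handle far/top edge',(0,0),0)][:3]:
    p=onz(f,[uv],z)[0]; print(n,p,'tool',R0.inv().apply(p-s['eef_pos']))
E
```

```text
rear near corner top [545.8 292.3 144.2] tool [51.8 -0.1 68. ]
far nose [651.7 243.6 110.2] tool [-48.2 -60.1 102. ]
front of near wall top [549.3 257.1 143. ] tool [ 52.1 -35.5  69.2]
```

Call:
drive_tool(deltas=[-0.45,0,2,0,0,0,0,-0.45,0,4,0,0,0,0,-0.45,0,6,0,0,0,0,-0.45,0,8,0,0,0,0,-0.45,0,9.5,0,0,0,0,-0.45,0,10,0,0,0,0,-0.45,0,10.3,0,0,0,0,-0.45,0,10.4,0,0,0,0])

```text
time_s: 15.45
eef_pos: [602.0, 299.6, 108.1]
orientation: [3.141, 0.001, -3.03]
wrist_force: [-2.7, 0.0, 7.5]
gripper_width: 19.3
grip_force: 89.9
```

```bash
python3 - <<'E'
from h import *
st(); f=grab('wrist','w6'); np.savez('w6.npz',**f)
E
```

```text
t 15.45 pos [602.  299.6 108.1] rpy [ 3.141e+00  1.000e-03 -3.030e+00] F [-2.7  0.   7.5] M [-0.18  0.54  0.02] w 19.3 g 89.9 j [-0.73  0.66  0.32  1.6  -0.24  0.93  1.36]
```

View pics/w6.png

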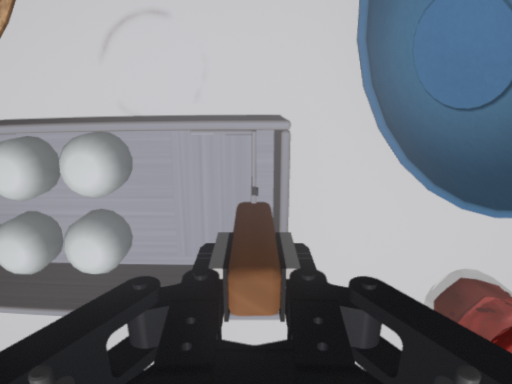

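Call:
drive_tool(deltas=[0,-1,0,0,0,0,0,0,-2,0,0,0,0,0,0,-3,0,0,0,0,0,0,-4,0,0,0,0,0,0,-5,0,0,0,0,0,0,-6,0,0,0,0,0])

```text
time_s: 16.25
eef_pos: [608.8, 239.9, 108.3]
orientation: [3.141, 0.001, -3.03]
wrist_force: [1.1, 1.8, -3.8]
gripper_width: 18.7
grip_force: 89.1
```

```bash
python3 - <<'E'
from h import *
st()
E
```

```text
t 16.25 pos [608.8 239.9 108.3] rpy [ 3.141e+00  1.000e-03 -3.030e+00] F [ 1.1  1.8 -3.8] M [ 0.16 -0.06  0.06] w 18.7 g 89.1 j [-0.65  0.63  0.32  1.65 -0.24  0.9   1.45]
```

Call:
drive_tool(deltas=[0,-0.5,0,0,0,0,0,0,-1,0,0,0,0,0,0,-1.5,0,0,0,0,0,0,-2,0,0,0,0,0])

```text
time_s: 16.75
eef_pos: [611.0, 219.9, 108.1]
orientation: [3.141, 0.001, -3.03]
wrist_force: [-0.6, 1.0, 5.3]
gripper_width: 19.1
grip_force: 90.1
```

```bash
python3 - <<'E'
from h import *
st(); f=grab('wrist','w7'); np.savez('w7.npz',**f)
E
```

```text
t 16.75 pos [611.  219.9 108.1] rpy [ 3.141e+00  1.000e-03 -3.030e+00] F [-0.6  1.   5.3] M [ 0.21 -0.15 -0.03] w 19.1 g 90.1 j [-0.62  0.62  0.32  1.66 -0.24  0.9   1.48]
```

View pics/w7.png

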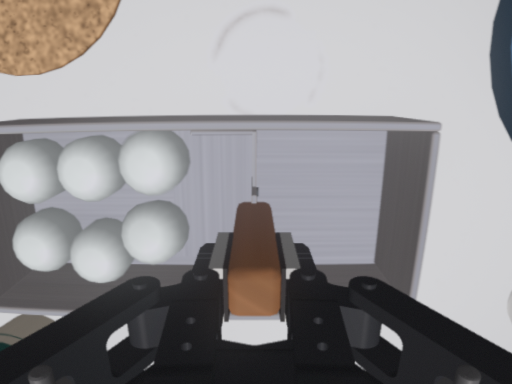

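```bash
cat >> h.py <<'E'
def local(p):
    c=np.load('tub.npy'); a=c[2]; Rm=np.array([[np.cos(a),-np.sin(a)],[np.sin(a),np.cos(a)]]); return (np.atleast_2d(p)[:,:2]-c[:2])@Rm
def world(l,z):
    c=np.load('tub.npy'); a=c[2]; Rm=np.array([[np.cos(a),-np.sin(a)],[np.sin(a),np.cos(a)]]); return np.r_[c[:2]+Rm@np.array(l),z]
def ices(f,z=33,th=150,zr=70):
    im=f['frame'].astype(int); g=im.min(2)
    m=((g>th)).astype(np.uint8)
    q=np.zeros_like(m); poly=proj(f,[world(l,zr) for l in [(-52,-129),(52,-129),(52,129),(-52,129)]]); cv2.fillPoly(q,[poly.round().astype(np.int32)],1)
    m&=q; d=cv2.distanceTransform(m,cv2.DIST_L2,5)
    out=[]
    while len(out)<8:
        _,v,_,xy=cv2.minMaxLoc(d)
        if v<6: break
        out.append((xy[0],xy[1],round(v,1))); cv2.circle(d,xy,int(v*1.1),0,-1)
    P=onz(f,[o[:2] for o in out],z) if out else []
    for o,l in zip(out,local(P) if out else []): print('ice px',o,'local',l.round(0))
    return m
E
python3 - <<'E'
from h import *
f=dict(np.load('w7.npz')); ices(f)
for p in [(155,160),(95,167),(38,170),(155,232),(103,250),(48,239),(220,180)]: print(f['frame'][p[1],p[0]],end=' ')
print(local(sense()['eef_pos']))
E
```

```text
ice px (324, 186, 56.6) local [-12.  82.]
ice px (219, 177, 32.2) local [-18.  15.]
ice px (148, 163, 29.2) local [-27. -30.]
ice px (85, 171, 27.4) local [-22. -73.]
ice px (150, 237, 26.6) local [ 24. -34.]
ice px (269, 157, 26.2) local [-31.  46.]
ice px (24, 173, 24.8) local [ -21. -116.]
ice px (97, 258, 24.0) local [ 40. -73.]
[211 215 216] [205 208 210] [192 196 197] [206 210 211] [197 201 202] [188 192 193] [165 165 175] [[ 1.83472969 36.90699937]]
```

Call:
drive_tool(deltas=[0,-0.5,0,0,0,0,0,0,-1,0,0,0,0,0,0,-1.5,0,0,0,0,0,0,-2,0,0,0,0,0])

```text
time_s: 17.3
eef_pos: [613.1, 200.0, 108.1]
orientation: [3.141, 0.001, -3.03]
wrist_force: [-0.7, 2.5, 12.6]
gripper_width: 18.8
grip_force: 91.5
```

```bash
python3 - <<'E'
from h import *
st(); f=grab('wrist','w8'); np.savez('w8.npz',**f); ices(f); print(local(sense()['eef_pos']))
E
```

```text
t 17.3 pos [613.1 200.  108.1] rpy [ 3.141e+00  1.000e-03 -3.030e+00] F [-0.7  2.5 12.6] M [ 1.2   0.1  -0.02] w 18.8 g 91.5 j [-0.6   0.61  0.33  1.67 -0.24  0.89  1.51]
ice px (343, 193, 63.0) local [-7. 75.]
ice px (180, 168, 29.6) local [-24. -30.]
ice px (282, 160, 28.4) local [-29.  35.]
ice px (118, 183, 28.4) local [-14. -71.]
ice px (177, 233, 26.4) local [ 20. -35.]
ice px (53, 175, 25.4) local [ -20. -116.]
ice px (65, 247, 23.0) local [  32. -115.]
ice px (122, 257, 23.0) local [ 38. -75.]
[[ 1.62051278 16.95255698]]
```

Call:
drive_tool(deltas=[0,-0.4,0,0,0,0,0,0,-0.8,0,0,0,0,0,0,-1.2,0,0,0,0,0,0,-1.2,0,0,0,0,0,0,-0.7,0,0.05,0,0,0,0,-0.17,0,0.1,0,0,0,0,0.35,0.05,0.15,0,0,0,0,0.85,0.1,0.2,0,0,0,0,1.35,0.2,0.25,0,0,0,0,1.85,0.3,0.3,0,0,0])

```text
time_s: 18.6
eef_pos: [610.4, 217.7, 104.1]
orientation: [-2.839, -0.001, -3.031]
wrist_force: [-0.4, 0.6, -4.5]
gripper_width: 19.3
grip_force: 88.9
```

```bash
python3 - <<'E'
from h import *
st(); f=grab('wrist','w9'); np.savez('w9.npz',**f); ices(f); print(local(sense()['eef_pos']))
E
```

```text
t 18.6 pos [610.4 217.7 104.1] rpy [-2.839e+00 -1.000e-03 -3.031e+00] F [-0.4  0.6 -4.5] M [1.06 0.1  0.05] w 19.3 g 88.9 j [-0.84  0.71  0.47  1.6  -0.02  0.99  1.24]
ice px (366, 205, 70.0) local [-7. 82.]
ice px (295, 173, 38.8) local [-23.  39.]
ice px (204, 170, 28.8) local [-21. -22.]
ice px (134, 189, 25.6) local [ -4. -80.]
ice px (428, 159, 21.0) local [-36. 113.]
ice px (91, 164, 19.8) local [ -21. -118.]
ice px (413, 266, 19.2) local [ 29. 113.]
ice px (194, 228, 18.8) local [ 21. -32.]
[[ 0.64747626 37.92416848]]
```

View pics/w9.png

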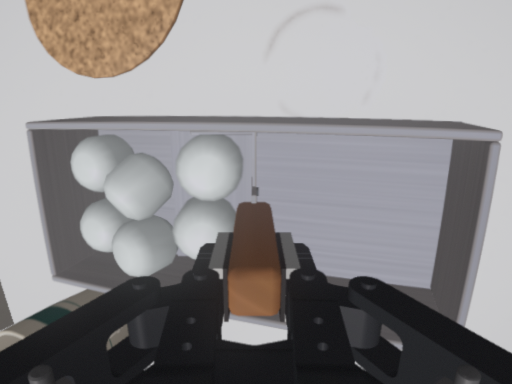

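Call:
drive_tool(deltas=[0,0.48,-0.15,0,0,0,0,0,0.96,-0.3,0.04,0,0,0,0,0.66,-1.26,0.08,0,0,0,0,0.36,-2.22,0.1,0,0,0,0,0.06,-3.2,0.1,0,0,0,0,-0.4,-4.6,0.1,0,0,0,0,-0.85,-6.1,0.1,0,0,0,0,-1.3,-7.6,0.1,0,0,0,0,-1.75,-9.1,0.1,0,0,0,0,-2.2,-10.6,0.1,0,0,0,0,-2.3,-10.8,0.1,0,0,0,0,-2.3,-10.8,0.1,0,0,0])

```text
time_s: 20.15
eef_pos: [609.6, 228.3, 214.4]
orientation: [-2.741, -0.0, -3.03]
wrist_force: [-0.6, -0.4, -4.0]
gripper_width: 19.2
grip_force: 89.0
```

```bash
python3 - <<'E'
from h import *
st(); f=grab('wrist','w10'); np.savez('w10.npz',**f); ices(f)
g=grab('top','t10'); np.savez('t10.npz',**g)
hsv=cv2.cvtColor(g['frame'],cv2.COLOR_RGB2HSV); m=cv2.inRange(hsv,(95,90,40),(115,255,255));n,l,s,cc=cv2.connectedComponentsWithStats(m);i=1+s[1:,4].argmax();e=cv2.fitEllipse(cv2.convexHull(max(cv2.findContours((l==i).astype(np.uint8),0,1)[0],key=len)));print(e,onz(g,[e[0]],75))
E
```

```text
t 20.15 pos [609.6 228.3 214.4] rpy [-2.741 -0.    -3.03 ] F [-0.6 -0.4 -4. ] M [ 0.89  0.07 -0.04] w 19.2 g 89.0 j [-0.93  0.63  0.54  1.5   0.07  1.23  1.2 ]
ice px (370, 175, 53.2) local [-3. 80.]
ice px (309, 170, 50.2) local [-3. 24.]
ice px (212, 170, 28.6) local [  6. -80.]
ice px (417, 140, 16.2) local [-35. 115.]
ice px (188, 190, 16.0) local [  31. -112.]
ice px (408, 219, 14.2) local [ 34. 116.]
ice px (269, 131, 13.0) local [-37. -16.]
ice px (181, 141, 12.0) local [ -24. -118.]
((124.21219635009766, 216.90078735351562), (7.347315788269043, 32.86082458496094), 172.67254638671875) [[463.94462211 515.87352175  75.        ]]
```

```bash
cat >> h.py <<'E'
def tilt(yaw,wx): return down(yaw)*R.from_rotvec([wx,0,0])
def bowl(f,zr=75):
    hsv=cv2.cvtColor(f['frame'],cv2.COLOR_RGB2HSV); m=cv2.inRange(hsv,(95,90,40),(115,255,255)); m=cv2.morphologyEx(m,cv2.MORPH_OPEN,np.ones((3,3)))
    n,l,s,cc=cv2.connectedComponentsWithStats(m); i=1+s[1:,4].argmax(); ct=max(cv2.findContours((l==i).astype(np.uint8),0,1)[0],key=len)[:,0]
    ct=cv2.convexHull(ct)[:,0]; ct=ct[(ct[:,0]>3)&(ct[:,0]<508)&(ct[:,1]>3)&(ct[:,1]<380)]
    P=onz(f,ct.astype(float),zr)[:,:2]; 
    from scipy.optimize import least_squares
    r=least_squares(lambda c:np.hypot(*(P-c).T)-100,np.median(P,0),loss='soft_l1',f_scale=2); return r.x,np.hypot(*(P-r.x).T).round(0)
E
python3 - <<'E'
from h import *
f=dict(np.load('top0.npz')); print(bowl(f))
f=dict(np.load('w10.npz')); print(bowl(f))
c=np.array([478,435]); n=np.array([np.cos(-2.4),np.sin(-2.4)])
print(delta([*(c+24*n),215],rot=tilt(2.31,.4)), (R.from_euler('xyz',sense()['orientation']).inv()*tilt(2.31,.4)).as_rotvec())
for k in [.33,.66]: # intermediate via slerp
    pass
E
```

```text
(array([479.07798004, 430.85932345]), array([94., 93., 93., 92., 92., 92., 91., 91., 90., 91., 91., 91., 92.,
       93., 95., 95., 97., 97., 97., 97., 97., 98., 98., 98., 98., 99.,
       99., 99., 99., 99., 98., 98., 98., 97., 96., 95., 95.]))
(array([853.53109444, 237.5881157 ]), array([102., 101.,  99.,  97.,  97.,  98., 100., 101., 102.]))
[12.708, 18.925, -8.106, -0.001, 0.367, 0.869] [-8.31315221e-04  3.66637486e-01  8.68665050e-01]
```

Call:
drive_tool(deltas=[0.7,1,-0.45,0,0.02,0.05,0,2.1,3.2,-1.35,0,0.06,0.14,0,3.8,5.7,-2.4,0,0.11,0.26,0,5.7,8.5,-3.6,0,0.165,0.39,0,7.6,11.4,-4.9,0,0.22,0.52,0,9.5,14.2,-6.1,0,0.275,0.65,0,11,16.4,-7,0,0.32,0.76,0,12.1,18,-7.7,0,0.35,0.83,0,12.7,18.9,-8.1,0,0.367,0.87,0,12.7,18.9,-8.1,0,0.367,0.87,0,12.7,18.9,-8.1,0,0.367,0.87,0])

```text
time_s: 21.62
eef_pos: [461.0, 418.0, 215.4]
orientation: [-2.742, 0.001, 2.309]
wrist_force: [0.2, -0.5, -3.6]
gripper_width: 19.3
grip_force: 89.0
```

```bash
python3 - <<'E'
from h import *
st(); f=grab('wrist','w11'); np.savez('w11.npz',**f); print(bowl(f)); g=grab('top','t11');np.savez('t11.npz',**g); print(bowl(g))
c=np.array([478,435]); n=np.array([np.cos(-2.4),np.sin(-2.4)])
for th in (0,.3,.6,.9): print(delta([*(c+24*n),195],rot=tilt(2.31,-th)))
E
```

```text
t 21.62 pos [461.  418.  215.4] rpy [-2.742e+00  1.000e-03  2.309e+00] F [ 0.2 -0.5 -3.6] M [ 0.56 -0.69 -0.01] w 19.3 g 89.0 j [-1.15  0.74  0.62  1.34 -0.34  1.58  0.23]
(array([481.38551678, 432.1171148 ]), array([ 99.,  99.,  99.,  99.,  99.,  99., 100.,  99., 100., 100., 100.,
       100., 100., 100., 100., 100., 100., 100., 100., 100.,  99.,  99.,
        99.,  99.,  99.,  99.,  98.,  99.,  98.,  98.,  98.,  97.,  84.,
        85.,  85.,  85.,  77.,  82.,  81.,  97.,  99.,  98.,  98.,  98.,
        98.,  99.,  98.,  99.,  99.,  99.,  99.,  99.]))
(array([473.07564817, 437.00489844]), array([101., 101., 100., 100., 100., 100.,  99.,  99.,  96.,  95.,  89.,
        30.,  21.,   8.,  41.,  64.,  70.,  90.,  95.,  98.,  99., 101.]))
[0.107, 0.794, 1.897, -0.4, 0.001, -0.002]
[0.107, 0.794, 1.897, -0.7, 0.001, -0.001]
[0.107, 0.794, 1.897, -1.0, 0.001, -0.001]
[0.107, 0.794, 1.897, -1.3, 0.001, -0.001]
```

View pics/w11.png

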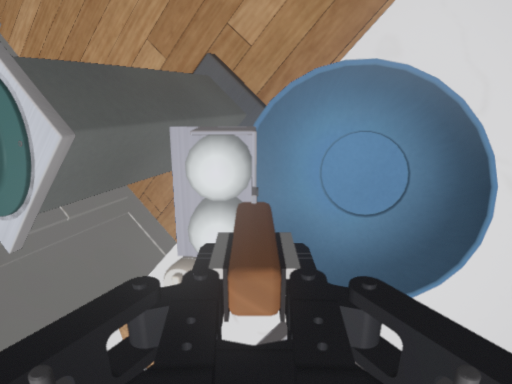

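```bash
cat >> h.py <<'E'
def pour(c,phi,ths,nz,back=20,s=None):
    n=np.array([np.cos(phi),np.sin(phi)]); c=np.array(c)
    for th in ths:
        off=-103*np.sin(th)+58.5*np.cos(th); v=103*np.cos(th)+58.5*np.sin(th)
        p=np.r_[c-(back+off)*n, nz+v]; d=delta(p,rot=tilt(phi-np.pi/2,-th),s=s); print('%.2f'%th,np.round(d,2).tolist())
E
python3 - <<'E'
from h import *
pour([480,433],-2.4,[-.4,-.2,0,.15,.3,.45,.6,.75,.9],88)
E
```

```text
-0.40 [-0.12, 14.88, -0.26, 0.0, -0.0, -0.0]
-0.20 [-0.13, 12.71, -1.22, -0.2, -0.0, -0.0]
0.00 [-0.14, 10.4, -1.73, -0.4, 0.0, -0.0]
0.15 [-0.14, 8.63, -1.8, -0.55, 0.0, -0.0]
0.30 [-0.15, 6.86, -1.61, -0.7, 0.0, -0.0]
0.45 [-0.16, 5.15, -1.16, -0.85, 0.0, -0.0]
0.60 [-0.16, 3.52, -0.45, -1.0, 0.0, -0.0]
0.75 [-0.17, 2.01, 0.49, -1.15, 0.0, -0.0]
0.90 [-0.18, 0.67, 1.64, -1.3, 0.0, -0.0]
```

Call:
drive_tool(deltas=[0,2,-0.3,0,0,0,0,-0.1,5,-0.8,0,0,0,0,-0.1,8,-1.3,0,0,0,0,-0.14,10,-1.7,-0.1,0,0,0,-0.14,10.4,-1.73,-0.25,0,0,0,-0.14,10.4,-1.73,-0.4,0,0,0,-0.14,8.63,-1.8,-0.55,0,0,0,-0.15,6.86,-1.61,-0.7,0,0,0,-0.16,5.15,-1.16,-0.85,0,0,0,-0.16,3.52,-0.45,-1.0,0,0,0,-0.17,2.0,0.5,-1.15,0,0,0,-0.18,0.67,1.6,-1.3,0,0,0])

```text
time_s: 23.22
eef_pos: [472.7, 430.5, 231.9]
orientation: [2.443, -0.002, 2.318]
wrist_force: [-0.6, 1.6, -2.3]
gripper_width: 19.4
grip_force: 90.3
```

```bash
python3 - <<'E'
from h import *
st(); f=grab('wrist','w12'); np.savez('w12.npz',**f); g=grab('top','t12');np.savez('t12.npz',**g); print(bowl(g))
for k,ff in (('w',f),('t',g)):
    im=ff['frame'].astype(int); m=((im.min(2)>165)&(np.ptp(im,axis=2)<25)).astype(np.uint8)
    q=np.zeros_like(m); pl=proj(ff,[[480+88*np.cos(t),433+88*np.sin(t),75] for t in np.arange(0,6.28,.1)]); cv2.fillPoly(q,[pl.round().astype(np.int32)],1); m&=q
    n,l,s,cc=cv2.connectedComponentsWithStats(m); print(k,[(s[i].tolist(),cc[i].round().tolist()) for i in range(1,n) if s[i,4]>15])
E
```

```text
t 23.23 pos [472.7 430.5 231.9] rpy [ 2.443e+00 -2.000e-03  2.318e+00] F [-0.6  1.6 -2.3] M [-0.74  0.79  0.02] w 19.4 g 90.3 j [-1.53  0.27  0.84  2.14 -1.02  0.21  0.9 ]
(array([476.91951712, 442.06355406]), array([ 98.,  98.,  99.,  99., 100., 102., 102., 103., 102., 101.,  99.,
        97.,  93.,  73.,  38.,  34.,  89.,  95.,  97.]))
w [([111, 140, 39, 41, 1232], [130.0, 160.0]), ([119, 191, 43, 36, 1233], [140.0, 207.0])]
t [([151, 197, 8, 11, 56], [155.0, 203.0]), ([142, 210, 7, 7, 32], [145.0, 213.0])]
```

```bash
python3 - <<'E'
from h import *
print(delta([490,442,245],rot=tilt(2.31,0)))
print(delta([548,370,225],rot=tilt(2.78,0)))
print(delta(world([1.6,117],213),rot=tilt(.114-np.pi,0)))
E
```

```text
[-0.499, 2.361, 0.394, 0.699, -0.005, 0.009]
[-9.725, 0.581, 1.488, 0.687, 0.159, -0.442]
[-18.631, -0.898, 1.79, 0.648, 0.325, -0.897]
```

Call:
drive_tool(deltas=[-0.2,1,0,0.18,0,0,0,-0.4,1.8,0,0.36,0,0,0,-0.5,2.3,0.2,0.54,0,0,0,-0.5,2.3,0.4,0.7,0,0.01,0,-3.5,1.7,0.8,0.7,0.05,-0.14,0,-6.5,1.1,1.1,0.69,0.1,-0.28,0,-9.7,0.6,1.5,0.687,0.16,-0.44,0,-12.7,0.1,1.6,0.675,0.215,-0.6,0,-15.7,-0.4,1.7,0.66,0.27,-0.75,0,-18.6,-0.9,1.8,0.648,0.325,-0.897,0,-18.63,-0.9,1.8,0.648,0.325,-0.897,0,-18.63,-0.9,1.8,0.648,0.325,-0.897,0])

```text
time_s: 24.82
eef_pos: [603.0, 297.9, 211.7]
orientation: [-3.138, -0.002, -3.032]
wrist_force: [0.5, 0.7, -1.8]
gripper_width: 19.1
grip_force: 90.5
```

```bash
python3 - <<'E'
from h import *
st(); f=grab('wrist','w13'); np.savez('w13.npz',**f); ices(f,th=175); print(delta(world([1.6,117],108.1),rot=tilt(.114-np.pi,0)))
E
```

```text
t 24.82 pos [603.  297.9 211.7] rpy [-3.138e+00 -2.000e-03 -3.032e+00] F [ 0.5  0.7 -1.8] M [0.01 0.02 0.01] w 19.1 g 90.5 j [-1.01  0.64  0.77  1.53 -0.47  1.17  1.53]
ice px (61, 152, 14.6) local [-20. -72.]
ice px (18, 154, 13.6) local [ -19. -118.]
ice px (72, 211, 13.0) local [ 40. -69.]
ice px (27, 204, 12.6) local [  33. -118.]
ice px (85, 217, 6.4) local [ 47. -56.]
[0.072, 0.029, 10.365, -0.003, -0.002, -0.003]
```

Call:
drive_tool(deltas=[0.07,0,3,0,0,0,0,0.07,0,6,0,0,0,0,0.07,0,8.5,0,0,0,0,0.07,0,9.8,0,0,0,0,0.07,0,10.2,0,0,0,0,0.07,0,10.4,0,0,0,0,0.07,-1.5,10.4,0,0,0,0,0.07,-3.5,10.4,0,0,0,0,0.07,-5.5,10.4,0,0,0,0,0.07,-7.5,10.4,0,0,0,0,0.07,-9,10.4,0,0,0,0,0.07,-10,10.4,0,0,0,0])

```text
time_s: 26.38
eef_pos: [613.5, 197.6, 108.5]
orientation: [-3.14, -0.001, -3.029]
wrist_force: [0.8, 0.0, -1.5]
gripper_width: 18.9
grip_force: 90.3
```

```bash
python3 - <<'E'
from h import *
st(); print(local(sense()['eef_pos'])); f=grab('wrist'); ices(f,th=180)
E
```

```text
t 26.38 pos [613.5 197.6 108.5] rpy [-3.140e+00 -1.000e-03 -3.029e+00] F [ 0.8  0.  -1.5] M [ 0.04  0.01 -0.05] w 18.9 g 90.3 j [-0.85  0.71  0.71  1.68 -0.54  0.96  1.74]
[[ 1.7650475  15.50169874]]
ice px (122, 176, 23.0) local [-19. -71.]
ice px (56, 178, 21.2) local [ -18. -117.]
ice px (67, 250, 18.6) local [  34. -117.]
ice px (130, 260, 17.6) local [ 41. -72.]
ice px (149, 263, 13.0) local [ 43. -59.]
```

Call:
drive_tool(deltas=[0,-1,0.05,0,0,0,0,0,-2,0.05,0,0,0,0,0,-2.5,0.05,0,0,0,0,0,-3,0.05,0,0,0,0,0,-3.5,0.05,0,0,0,0])

```text
time_s: 27.05
eef_pos: [617.4, 164.5, 108.1]
orientation: [-3.141, -0.0, -3.028]
wrist_force: [-0.2, 4.4, 4.6]
gripper_width: 18.9
grip_force: 91.3
```

```bash
python3 - <<'E'
from h import *
st(); print(local(sense()['eef_pos'])); f=grab('wrist'); ices(f,th=180)
E
```

```text
t 27.05 pos [617.4 164.5 108.1] rpy [-3.141 -0.    -3.028] F [-0.2  4.4  4.6] M [1.61 0.09 0.01] w 18.9 g 91.3 j [-0.8   0.7   0.71  1.7  -0.54  0.95  1.8 ]
[[  1.84505968 -17.83546115]]
ice px (169, 175, 24.0) local [-19. -73.]
ice px (106, 176, 22.0) local [ -19. -115.]
ice px (114, 239, 19.6) local [  25. -115.]
ice px (177, 245, 19.0) local [ 29. -71.]
ice px (186, 263, 7.2) local [ 43. -66.]
```

Call:
drive_tool(deltas=[0,-0.5,0,0,0,0,0,0,-1,0,0,0,0,0,0,-1.5,0,0,0,0,0,0,-1.9,0,0,0,0,0,0,-1.9,0,0,0,0,0])

```text
time_s: 27.72
eef_pos: [619.5, 144.7, 108.1]
orientation: [-3.14, -0.001, -3.029]
wrist_force: [-1.5, 2.0, 6.0]
gripper_width: 19.2
grip_force: 91.6
```

```bash
python3 - <<'E'
from h import *
st(); print(local(sense()['eef_pos'])); f=grab('wrist'); ices(f,th=180)
E
```

```text
t 27.73 pos [619.5 144.7 108.1] rpy [-3.140e+00 -1.000e-03 -3.029e+00] F [-1.5  2.   6. ] M [ 0.66 -0.02  0.07] w 19.2 g 91.6 j [-0.78  0.69  0.71  1.7  -0.54  0.95  1.83]
[[  1.73607729 -37.73655454]]
ice px (205, 173, 25.2) local [-21. -70.]
ice px (138, 176, 23.8) local [ -19. -114.]
ice px (144, 239, 20.8) local [  25. -114.]
ice px (204, 230, 13.0) local [ 18. -72.]
ice px (217, 223, 9.2) local [ 13. -63.]
ice px (196, 242, 6.4) local [ 27. -78.]
```

Call:
drive_tool(deltas=[0,0.5,0,0.05,0,0,0,0,1.03,0,0.1,0,0,0,0,1.55,0.05,0.15,0,0,0,0,2.05,0.1,0.2,0,0,0,0,2.55,0.2,0.25,0,0,0,0,3.05,0.3,0.3,0,0,0,0,3.6,0.1,0.34,0,0,0,0,4.2,-0.8,0.37,0,0,0,0,4.5,-2,0.4,0,0,0,0,4.5,-3.5,0.4,0,0,0,0,4.5,-5,0.4,0,0,0,0,4.5,-7,0.4,0,0,0])

```text
time_s: 29.28
eef_pos: [614.4, 189.1, 179.3]
orientation: [-2.74, -0.001, -3.03]
wrist_force: [0.3, -0.1, -2.8]
gripper_width: 19.0
grip_force: 90.4
```

```bash
python3 - <<'E'
from h import *
st(); f=grab('wrist','w15'); np.savez('w15.npz',**f)
im=f['frame'].astype(int); m=(im.min(2)>180).astype(np.uint8)[125:262,176:256]; print('pan white px',m.sum())
g=np.load('w11.npz')['frame'].astype(int); print('ref',(g.min(2)>180)[125:262,176:256].sum())
ices(f,th=180)
c=np.array([480,433]); n=np.array([np.cos(-2.4),np.sin(-2.4)])
print(delta([609.6,228.3,214.4],rot=tilt(.114-np.pi,.4)))
print(delta([*(c-75*n),212],rot=tilt(2.31,.4)))
print((c-75*n))
E
```

```text
t 29.27 pos [614.4 189.1 179.3] rpy [-2.74e+00 -1.00e-03 -3.03e+00] F [ 0.3 -0.1 -2.8] M [ 0.87  0.08 -0.02] w 19.0 g 90.4 j [-1.12  0.79  0.95  1.57 -0.25  1.14  1.49]
pan white px 2703
ref 3539
ice px (212, 173, 23.0) local [  1. -99.]
ice px (206, 229, 11.4) local [  58. -109.]
ice px (194, 230, 7.6) local [  62. -123.]
[0.137, 2.374, -4.515, -0.001, 0.001, -0.003]
[4.671, 26.591, -14.53, 0.0, 0.37, 0.868]
[535.30452867 483.65973854]
```

Call:
drive_tool(deltas=[0,-0.7,-1.6,0,0,0,0,0,-1,-3.2,0,0,0,0,0.3,1,-4.4,0,0.02,0.05,0,0.8,4,-5.6,0,0.06,0.15,0,1.5,8,-7.2,0,0.12,0.28,0,2.3,12.5,-9,0,0.18,0.42,0,3.1,17,-10.8,0,0.24,0.56,0,3.9,21.5,-12.6,0,0.3,0.7,0,4.5,25,-14,0,0.35,0.82,0,4.67,26.6,-14.5,0,0.37,0.868,0,4.67,26.6,-14.5,0,0.37,0.868,0,4.67,26.6,-14.5,0,0.37,0.868,0])

```text
time_s: 30.82
eef_pos: [534.3, 483.4, 207.7]
orientation: [-2.739, -0.001, 2.312]
wrist_force: [-0.4, -0.7, -3.4]
gripper_width: 19.1
grip_force: 90.4
```

```bash
python3 - <<'E'
from h import *
st(); f=grab('wrist','w16'); np.savez('w16.npz',**f); b=bowl(f);print(b[0],np.percentile(b[1],[10,50,90])); 
print('pan', (f['frame'].min(2)>180)[125:262,176:256].sum())
g=grab('top'); print(bowl(g)[0])
pour([480,433],-2.4,[0,.15,.3,.45,.6,.7],95)
E
```

```text
t 30.82 pos [534.3 483.4 207.7] rpy [-2.739e+00 -1.000e-03  2.312e+00] F [-0.4 -0.7 -3.4] M [ 0.58 -0.63  0.01] w 19.1 g 90.4 j [-1.17  1.06  0.99  0.99 -0.68  1.81  0.36]
[521.20342332 423.37783838] [ 77.8  96.  103.2]
pan 3826
[511.69749976 436.13120002]
0.00 [-0.06, 0.78, 0.73, -0.4, -0.0, -0.0]
0.15 [-0.06, -0.99, 0.66, -0.55, -0.0, -0.0]
0.30 [-0.07, -2.76, 0.86, -0.7, -0.0, -0.0]
0.45 [-0.07, -4.47, 1.32, -0.85, -0.0, -0.0]
0.60 [-0.07, -6.1, 2.03, -1.0, -0.0, -0.0]
0.70 [-0.07, -7.12, 2.63, -1.1, -0.0, -0.0]
```

```bash
cat >> h.py <<'E'
def bowlr(f,rad=99.5,zr=75,tol=2.0):
    hsv=cv2.cvtColor(f['frame'],cv2.COLOR_RGB2HSV); m=cv2.inRange(hsv,(95,90,40),(115,255,255)); m=cv2.morphologyEx(m,cv2.MORPH_OPEN,np.ones((3,3)))
    ct=np.concatenate([c[:,0] for c in cv2.findContours(m,0,1)[0] if len(c)>30]); ct=ct[(ct[:,0]>2)&(ct[:,0]<509)&(ct[:,1]>2)&(ct[:,1]<381)]
    P=onz(f,ct.astype(float),zr)[:,:2]; P=P[(np.hypot(*(P-[480,433]).T)<300)]
    rng=np.random.default_rng(0); best=(0,None)
    for _ in range(4000):
        a,b=P[rng.integers(len(P),size=2)]; d=b-a; L=np.hypot(*d)
        if L<40 or L>2*rad-5: continue
        h=np.sqrt(rad**2-L*L/4); 
        for sg in (1,-1):
            c=(a+b)/2+sg*h*np.array([-d[1],d[0]])/L; k=(abs(np.hypot(*(P-c).T)-rad)<tol).sum()
            if k>best[0]: best=(k,c)
    return best,len(P)
E
python3 - <<'E'
from h import *
for n in ('top0','w5','w11','t11','w16'):
    print(n,bowlr(dict(np.load(n+'.npz'))))
g=grab('top');np.savez('t16.npz',**g);print(bowlr(g))
E
```

```text
top0 ((np.int64(61), array([482.96383933, 440.91038334])), 168)
w5 ((np.int64(350), array([478.57170577, 435.74048197])), 616)
w11 ((np.int64(430), array([481.35942914, 432.09517274])), 710)
t11 ((np.int64(51), array([473.44509741, 439.85212614])), 200)
w16 ((np.int64(299), array([517.96252244, 426.19609268])), 926)
((np.int64(56), array([506.7229462 , 433.09703765])), 202)
```

```bash
python3 - <<'E'
from h import *
print(delta([573.5,480.7,205],rot=tilt(2.31,.25)))
E
```

```text
[-2.873, 2.59, -0.808, -0.153, -0.001, 0.001]
```

Call:
drive_tool(deltas=[-0.8,0.7,-0.3,0,0,0,0,-1.8,1.6,-0.6,-0.05,0,0,0,-2.6,2.3,-0.8,-0.1,0,0,0,-2.9,2.6,-0.8,-0.15,0,0,0,-2.9,2.6,-0.8,-0.15,0,0,0])

```text
time_s: 31.6
eef_pos: [574.0, 480.5, 205.0]
orientation: [-2.889, -0.001, 2.31]
wrist_force: [0.2, 1.0, -3.0]
gripper_width: 19.1
grip_force: 90.4
```

```bash
python3 - <<'E'
from h import *
st(); f=grab('wrist','w17'); np.savez('w17.npz',**f); print(bowlr(f)); g=grab('top','t17'); np.savez('t17.npz',**g)
print(bowlr(g,97,tol=3))
print('pan', (f['frame'].min(2)>180)[125:262,176:256].sum())
c=bowlr(f)[0][1]; pour(c,-2.4,[0,.15,.3,.45,.6,.7],95)
E
```

```text
t 31.6 pos [574.  480.5 205. ] rpy [-2.889e+00 -1.000e-03  2.310e+00] F [ 0.2  1.  -3. ] M [ 0.36 -0.42 -0.07] w 19.1 g 90.4 j [-1.16  1.03  1.    1.04 -0.72  1.67  0.4 ]
((np.int64(300), array([517.11746588, 425.99861394])), 1271)
((np.int64(88), array([519.16282808, 431.78849237])), 205)
pan 3680
0.00 [-0.25, 0.13, 0.64, -0.25, -0.0, -0.0]
0.15 [-0.25, -1.61, 0.31, -0.4, -0.0, -0.0]
0.30 [-0.25, -3.39, 0.24, -0.55, -0.0, -0.0]
0.45 [-0.25, -5.15, 0.44, -0.7, -0.0, -0.0]
0.60 [-0.25, -6.86, 0.91, -0.85, -0.0, -0.0]
0.70 [-0.26, -7.96, 1.35, -0.95, -0.0, -0.0]
```

View pics/w17.png

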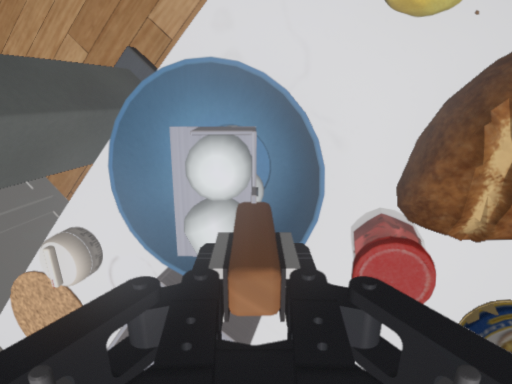

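Call:
drive_tool(deltas=[-0.25,0.13,0.6,-0.13,0,0,0,-0.25,0.13,0.9,-0.25,0,0,0,-0.25,-1.6,0.7,-0.4,0,0,0,-0.25,-3.4,0.6,-0.55,0,0,0,-0.25,-5.15,0.8,-0.7,0,0,0,-0.25,-6.86,1.2,-0.85,0,0,0,-0.26,-7.9,1.6,-0.95,0,0,0,-0.26,-7.9,1.6,-0.95,0,0,0,-0.26,-7.9,1.6,-0.95,0,0,0])

```text
time_s: 32.83
eef_pos: [515.4, 425.0, 209.5]
orientation: [2.444, -0.005, 2.312]
wrist_force: [1.2, -0.5, -2.4]
gripper_width: 19.0
grip_force: 90.7
```

```bash
cat >> h.py <<'E'
def inbowl(ff,c,th=170):
    im=ff['frame'].astype(int); m=((im.min(2)>th)).astype(np.uint8)
    q=np.zeros_like(m); pl=proj(ff,[[c[0]+86*np.cos(t),c[1]+86*np.sin(t),75] for t in np.arange(0,6.28,.1)]); cv2.fillPoly(q,[pl.round().astype(np.int32)],1); m&=q
    n,l,s,cc=cv2.connectedComponentsWithStats(m); print('bowl blobs',[(s[i].tolist(),cc[i].round().tolist()) for i in range(1,n) if s[i,4]>12])
E
python3 - <<'E'
from h import *
st(); f=grab('wrist','w18'); np.savez('w18.npz',**f); print(bowlr(f)); inbowl(f,[517,426]); g=grab('top','t18'); np.savez('t18.npz',**g); inbowl(g,[517,428],160)
print('pan', (f['frame'].min(2)>180)[125:262,176:256].sum())
n=np.array([np.cos(-2.4),np.sin(-2.4)])
print(delta([sense()['eef_pos'][0],sense()['eef_pos'][1],240],rot=tilt(2.31,0)))
print(delta([580,390,235],rot=tilt(2.78,0)))
print(delta(world([1.6,117],213),rot=tilt(.114-np.pi,0)))
E
```

```text
t 32.83 pos [515.4 425.  209.5] rpy [ 2.444 -0.005  2.312] F [ 1.2 -0.5 -2.4] M [-0.85  0.73 -0.11] w 19.0 g 90.7 j [-1.21  0.32  0.57  2.08 -1.18  0.19  1.11]
((np.int64(275), array([520.12740737, 429.65430238])), 1033)
bowl blobs [([61, 135, 55, 51, 1957], [89.0, 159.0]), ([123, 136, 41, 42, 1324], [143.0, 156.0]), ([135, 182, 39, 40, 1258], [154.0, 201.0]), ([75, 190, 53, 42, 1652], [103.0, 212.0])]
bowl blobs [([151, 190, 10, 8, 54], [156.0, 194.0]), ([157, 198, 12, 10, 92], [163.0, 203.0])]
pan 56
[0.003, 1.967, -2.345, 0.698, -0.0, -0.002]
[-6.717, 3.425, -0.477, 0.685, 0.164, -0.453]
[-14.962, -1.466, -1.717, 0.644, 0.329, -0.908]
```

Call:
drive_tool(deltas=[0,0.5,-0.8,0.18,0,0,0,0,1,-1.6,0.36,0,0,0,0,1.6,-2.3,0.54,0,0,0,-0.5,2,-2.3,0.7,0,-0.03,0,-3,2.8,-1.6,0.69,0.08,-0.22,0,-6.7,3.4,-0.6,0.685,0.164,-0.45,0,-9,2,-0.9,0.67,0.21,-0.58,0,-11.5,0.6,-1.3,0.66,0.26,-0.72,0,-14,-0.8,-1.6,0.65,0.31,-0.86,0,-14.96,-1.47,-1.72,0.644,0.329,-0.908,0,-14.96,-1.47,-1.72,0.644,0.329,-0.908,0,-14.96,-1.47,-1.72,0.644,0.329,-0.908,0])

```text
time_s: 34.42
eef_pos: [600.4, 300.5, 212.3]
orientation: [-3.14, 0.0, -3.025]
wrist_force: [0.1, 0.7, -2.8]
gripper_width: 18.4
grip_force: 90.6
```

```bash
python3 - <<'E'
from h import *
st(); f=grab('wrist','w19'); np.savez('w19.npz',**f); ices(f,th=175); print(delta(world([1.6,117],108),rot=tilt(.114-np.pi,0)))
E
```

```text
t 34.42 pos [600.4 300.5 212.3] rpy [-3.14   0.    -3.025] F [ 0.1  0.7 -2.8] M [ 0.05 -0.    0.05] w 18.4 g 90.6 j [-0.97  0.61  0.68  1.53 -0.41  1.15  1.48]
ice px (27, 151, 15.8) local [ -22. -105.]
ice px (35, 209, 13.8) local [  38. -106.]
[-0.128, -0.218, 10.425, -0.001, 0.0, 0.003]
```

Call:
drive_tool(deltas=[-0.13,-0.2,3,0,0,0,0,-0.13,-0.2,6,0,0,0,0,-0.13,-0.2,8.5,0,0,0,0,-0.13,-0.2,9.8,0,0,0,0,-0.13,-0.2,10.3,0,0,0,0,-0.13,-0.2,10.45,0,0,0,0,-0.13,-2,10.45,0,0,0,0,-0.13,-4.5,10.45,0,0,0,0,-0.13,-7,10.45,0,0,0,0,-0.13,-9.5,10.45,0,0,0,0,-0.13,-12,10.45,0,0,0,0,-0.13,-13,10.45,0,0,0,0])

```text
time_s: 35.98
eef_pos: [617.2, 168.0, 108.6]
orientation: [-3.141, 0.001, -3.027]
wrist_force: [1.0, -0.1, -2.9]
gripper_width: 18.8
grip_force: 90.7
```

```bash
python3 - <<'E'
from h import *
st(); print(local(sense()['eef_pos'])); f=grab('wrist','w20'); ices(f,th=180)
E
```

```text
t 35.98 pos [617.2 168.  108.6] rpy [-3.141e+00  1.000e-03 -3.027e+00] F [ 1.  -0.1 -2.9] M [ 0.06  0.06 -0.  ] w 18.8 g 90.7 j [-0.76  0.67  0.63  1.69 -0.47  0.93  1.74]
[[  2.08258687 -14.3573902 ]]
ice px (118, 171, 23.4) local [ -22. -103.]
ice px (123, 257, 18.2) local [  40. -107.]
ice px (142, 264, 9.4) local [ 45. -94.]
ice px (143, 254, 6.2) local [ 37. -92.]
```

Call:
drive_tool(deltas=[0,-1,0.08,0,0,0,0,0,-1.8,0.08,0,0,0,0,0,-2.3,0.08,0,0,0,0,0,-2.8,0.08,0,0,0,0,0,-3.3,0.08,0,0,0,0,0,-3.8,0.08,0,0,0,0])

```text
time_s: 36.78
eef_pos: [622.2, 134.9, 108.2]
orientation: [3.139, 0.003, -3.023]
wrist_force: [0.3, 0.1, 5.4]
gripper_width: 19.0
grip_force: 91.9
```

```bash
python3 - <<'E'
from h import *
st(); print(local(sense()['eef_pos'])); f=grab('wrist','w21'); ices(f,th=180)
E
```

```text
t 36.77 pos [622.2 134.9 108.2] rpy [ 3.139e+00  3.000e-03 -3.023e+00] F [0.3 0.1 5.4] M [ 0.45 -0.41 -0.11] w 19.0 g 91.9 j [-0.71  0.67  0.63  1.7  -0.48  0.93  1.8 ]
[[  3.24925617 -47.7600616 ]]
ice px (150, 174, 23.0) local [ -18. -115.]
ice px (159, 259, 18.2) local [  42. -114.]
ice px (173, 184, 9.8) local [ -11. -101.]
ice px (178, 266, 8.4) local [  47. -101.]
ice px (140, 252, 7.0) local [  37. -127.]
ice px (175, 172, 6.0) local [-19. -99.]
```

Call:
drive_tool(deltas=[0.1,-0.3,0,0,0,0,0,0.1,-0.6,0,0,0,0,0,0.1,-0.9,0,0,0,0,0,0.1,-0.9,0,0,0,0,0])

```text
time_s: 37.33
eef_pos: [621.9, 129.2, 108.6]
orientation: [3.135, 0.002, -3.02]
wrist_force: [-3.7, 19.0, 17.4]
gripper_width: 18.7
grip_force: 93.3
```

```bash
python3 - <<'E'
from h import *
st(); print(local(sense()['eef_pos'])); f=grab('wrist','w22'); ices(f,th=180)
E
```

```text
t 37.33 pos [621.9 129.2 108.6] rpy [ 3.135e+00  2.000e-03 -3.020e+00] F [-3.7 19.  17.4] M [5.06 1.06 0.22] w 18.7 g 93.3 j [-0.7   0.66  0.63  1.71 -0.48  0.93  1.82]
[[  2.29637532 -53.36509146]]
ice px (159, 173, 23.0) local [ -19. -115.]
ice px (163, 260, 18.0) local [  42. -117.]
ice px (182, 261, 10.8) local [  43. -103.]
ice px (182, 183, 8.6) local [ -13. -100.]
ice px (184, 174, 7.0) local [-19. -99.]
```

```bash
python3 - <<'E'
from h import *
f=grab('wrist','w23'); np.savez('w23.npz',**f); g=f['frame'].min(2)
ch='.:-=+*#%@&'
for y in range(118,312,5): print(''.join(ch[min(9,int(v)//25)] for v in g[y,90:262:3]),y)
E
```

```text
@@@@%#*+++++++++++++++++++++++++++++++++++++++++++++++++++ 118
@@%####################################################### 123
@@@#***********+++**********####*##**********************# 128
@@@##*============*##***********########################## 133
@@@##*===========+****************######################## 138
@@@##*+=========*##############*****###################### 143
@@@%#*+========*##%%%%###########****##################### 148
@@@%##+=======+#%%%%%%%%%%%%%%%###****#################### 153
@@@@##+=======#%%%%%%%%%%%%%%%%%###**+#################### 158
@@@@##*=======#%%%@@@@@@@@@@@@%%%%#**+#################### 163
@@@@##*=======#%%@@@@@@@@@@@@@@%%%##*+#################### 168
@@@@##*=======#%%@@@@@@@@@@@@@@%%%##*+#################### 173
@@@@%#*+======+%%@@@@@@@@@@@@@@%%%%#**################*### 178
@@@@%##+=======#%%@@@@@@@@@@@@@%%%%#*#################*### 183
@@@@@##*========#%%@@@@@@@@@@@%%%%####################*==# 188
@@@@@##*==========*%%%%%%%%%%%%%%#####################+==# 193
@@@@@##*============##################################*### 198
@@@@@%#*============#########
[... 656 characters left out ...]
::: 253
@@@@@@@%#*=======%%%@@@@@@@@@@@@%%%#-----====::::::::::::: 258
@@@@@@@@#*+======*%%@@@@@@@@@@@@%%%-----=====::::::::::::: 263
@@@@@@@@##*=======%%@@@@@@@@@@@@@%*---:-=***+::::::::::::: 268
@@@@@@@@##*========+%@@@@@@@@@@%=----::::::%#-:----------- 273
@@@@@@@@%#*===--------+%%%%%%%%---:----::::+*------------- 278
@@@@@@@@@#*-------------======-::::::::::::::------------- 283
@@@@@@@%=----------::::::::::::::::::::::::::------------- 288
@@@@%+-----:-::::::::-:::::::::::::::::::::::------------- 293
@%+-----:::::::::::-:::::::::::::::::::::::::----===------ 298
------:::::::::::::::::::::::::::::::::::::::-----====---- 303
:-::::::::::::::::::::-----::::::::::::::::::-:--========= 308
```

Call:
drive_tool(deltas=[0,-0.3,0,0,0,0,0,0,-0.6,0,0,0,0,0,0,-0.6,0,0,0,0,0])

```text
time_s: 37.8
eef_pos: [622.3, 123.6, 108.3]
orientation: [3.136, 0.002, -3.019]
wrist_force: [0.5, 0.4, -3.1]
gripper_width: 18.9
grip_force: 90.6
```

```bash
python3 - <<'E'
from h import *
st(); print(local(sense()['eef_pos'])); f=grab('wrist','w24'); np.savez('w24.npz',**f); ices(f,th=180)
E
```

```text
t 37.8 pos [622.3 123.6 108.3] rpy [ 3.136e+00  2.000e-03 -3.019e+00] F [ 0.5  0.4 -3.1] M [ 0.06 -0.05  0.  ] w 18.9 g 90.6 j [-0.69  0.66  0.63  1.71 -0.48  0.92  1.83]
[[  2.12214702 -58.98876733]]
ice px (165, 173, 22.0) local [ -20. -117.]
ice px (169, 249, 18.0) local [  33. -117.]
ice px (188, 180, 11.0) local [ -15. -102.]
ice px (188, 248, 10.2) local [  32. -104.]
ice px (186, 259, 8.4) local [  41. -106.]
ice px (189, 168, 7.0) local [ -23. -101.]
ice px (181, 191, 6.0) local [  -8. -107.]
```

Call:
drive_tool(deltas=[0,-0.3,0.05,0,0,0,0,0,-0.6,0.05,0,0,0,0,0,-0.9,0.05,0,0,0,0,0,-0.9,0.05,0,0,0,0])

```text
time_s: 38.35
eef_pos: [624.6, 111.1, 108.2]
orientation: [3.139, 0.004, -3.023]
wrist_force: [3.1, 7.5, 12.1]
gripper_width: 18.9
grip_force: 92.8
```

```bash
python3 - <<'E'
from h import *
st(); print(local(sense()['eef_pos'])); f=grab('wrist','w25'); np.savez('w25.npz',**f); ices(f,th=180)
E
```

```text
t 38.35 pos [624.6 111.1 108.2] rpy [ 3.139  0.004 -3.023] F [ 3.1  7.5 12.1] M [ 1.76 -0.52 -0.14] w 18.9 g 92.8 j [-0.67  0.66  0.63  1.71 -0.48  0.92  1.84]
[[  2.97871661 -71.65527699]]
ice px (193, 173, 21.8) local [ -19. -111.]
ice px (184, 244, 15.8) local [  30. -120.]
ice px (200, 236, 8.0) local [  24. -109.]
ice px (171, 166, 7.2) local [ -23. -125.]
ice px (170, 174, 7.0) local [ -18. -126.]
ice px (176, 157, 6.4) local [ -29. -122.]
ice px (208, 237, 6.0) local [  25. -103.]
```

Call:
drive_tool(deltas=[0,0.5,0,0.05,0,0,0,0,1.0,0,0.1,0,0,0,0,1.5,0.05,0.15,0,0,0,0,2.0,0.1,0.2,0,0,0,0,2.5,0.2,0.25,0,0,0,0,3.0,0.3,0.3,0,0,0,0,3.2,0.3,0.32,0,0,0,0,3.2,0.3,0.32,0,0,0])

```text
time_s: 39.4
eef_pos: [619.0, 141.4, 103.3]
orientation: [-2.822, -0.001, -3.024]
wrist_force: [-0.2, -0.4, -2.9]
gripper_width: 18.7
grip_force: 90.6
```

```bash
python3 - <<'E'
from h import *
st(); print(local(sense()['eef_pos'])); f=grab('wrist','w26'); np.savez('w26.npz',**f); print('pan', (f['frame'].min(2)>180)[125:262,176:256].sum())
g=f['frame'].min(2);ch='.:-=+*#%@&'
for y in range(118,290,6): print(''.join(ch[min(9,int(v)//25)] for v in g[y,90:262:3]),y)
E
```

```text
t 39.4 pos [619.  141.4 103.3] rpy [-2.822e+00 -1.000e-03 -3.024e+00] F [-0.2 -0.4 -2.9] M [0.79 0.06 0.01] w 18.7 g 90.6 j [-0.95  0.78  0.8   1.67 -0.27  0.94  1.55]
[[  0.85708796 -40.97968245]]
pan 2529
@@@@@@@@@@@@@%%%##*++++====+==+++=++++++++++++++++++++++++ 118
@@@@@@@@@@#########################################******* 124
@@@@@@@@@@%*+++=++==++=++++####**************############# 130
@@@@@@@@@@%#*++==+=======+=#########***************####### 136
@@@@@@@@@@%#*++==+=========#######*############******##*## 142
@@@@@@@@@@@#*++============*#########%############***+#*## 148
@@@@@@@@@@@#*++============*#####%%%%%%%%%%%%%%%%##*****## 154
@@@@@@@@@@@##+=============+#####%%%%%%%%%%%%%%%%%##****## 160
@@@@@@@@@@@%#*=============+####%%%%@@@@@@@@@@%@%%%##***## 166
@@@@@@@@@@@%#*=============+####%%%@@@@@@@@@@@%%%%%##***## 172
@@@@@@@@@@@@#*==============#####%%@@@@@@@@@@@@%%%%##***## 178
@@@@@@@@@@@@#*+=============#####%%%@@@@@@@@%%%%%%%##***## 184
@@@@@@@@@@@@#*+=============#######%%%%%%%%%%%%%%%##*#+=+# 190
@@@@@@@@@@@@#*+=============##########%%%%%%%%%%#######**# 196
@@@@@@@@@@@
[... 233 characters left out ...]
--- 220
@@@@@@@@@@@@@##+=============#######%%%%%#######+--------- 226
@@@@@@@@@@@@@%#*=============#####%%%%%%%%%****+---------- 232
@@@@@@@@@@@@@@#*=============#####%%%%%%%%#===-:------:::: 238
@@@@@@@@@@@@@@#*=============#####%%@@*---====::--:::::::: 244
@@@@@@@@@@@@@@#*+============*####%%%::::=====:::::::::::: 250
@@@@@@@@@@@@@@%#+=============+++++%-:::-====-:::::::::::: 256
@@@@@@@@@@@@@@%#*==================:::::=====::::::::::::: 262
@@@@@@@@@@@@@@@#*=================-:::::=+**+::::::::::::: 268
@@@@@@@@@@@@@@@#*==============-:::::::::::*#-:----------- 274
@@@@@@@@@@@@%=----:::::-=======::::::::::::::------------- 280
@@@@@@@@@*---------:::::=-:::::::::::::::::::------------- 286
```

Call:
drive_tool(deltas=[0,0.4,-0.4,0.04,0,0,0,0,0.5,-1.3,0.08,0,0,0,0,0.2,-2.3,0.08,0,0,0,0,-0.2,-3.6,0.08,0,0,0,0,-0.6,-5,0.08,0,0,0,0,-1.1,-6.5,0.08,0,0,0,0,-1.6,-8,0.08,0,0,0,0,-2.1,-9.5,0.08,0,0,0,0,-2.4,-10.5,0.08,0,0,0,0,-2.4,-10.5,0.08,0,0,0])

```text
time_s: 40.7
eef_pos: [618.3, 150.8, 211.4]
orientation: [-2.742, 0.0, -3.025]
wrist_force: [0.8, 0.2, -3.2]
gripper_width: 18.9
grip_force: 90.7
```

```bash
python3 - <<'E'
from h import *
st(); f=grab('wrist','w27'); np.savez('w27.npz',**f); print('pan', (f['frame'].min(2)>180)[125:262,176:256].sum()); ices(f,th=180)
g=grab('top','t27'); np.savez('t27.npz',**g); print(bowlr(g,97,tol=3)); inbowl(g,[519,428],150)
print(delta([573.5,480.7,212],rot=tilt(2.31,.4)))
E
```

```text
t 40.7 pos [618.3 150.8 211.4] rpy [-2.742  0.    -3.025] F [ 0.8  0.2 -3.2] M [0.96 0.09 0.  ] w 18.9 g 90.7 j [-1.06  0.7   0.91  1.59 -0.15  1.14  1.49]
pan 3219
ice px (229, 170, 12.4) local [   4. -136.]
ice px (228, 183, 11.0) local [  18. -137.]
ice px (223, 158, 7.0) local [  -8. -143.]
((np.int64(66), array([515.50035529, 427.01782687])), 129)
bowl blobs [([141, 198, 9, 11, 72], [145.0, 203.0])]
[0.553, 30.59, -13.116, -0.0, 0.369, 0.874]
```

Call:
drive_tool(deltas=[0.05,1,-0.5,0,0.01,0.03,0,0.1,3.5,-1.6,0,0.04,0.1,0,0.15,7,-3.1,0,0.085,0.2,0,0.2,11,-4.8,0,0.13,0.31,0,0.3,15,-6.5,0,0.18,0.43,0,0.35,19,-8.2,0,0.23,0.54,0,0.4,23,-9.9,0,0.28,0.66,0,0.5,26.5,-11.4,0,0.32,0.76,0,0.55,29.2,-12.5,0,0.35,0.83,0,0.55,30.6,-13.1,0,0.369,0.874,0,0.55,30.6,-13.1,-0.05,0.369,0.874,0,0.55,30.6,-13.1,-0.05,0.369,0.874,0])

```text
time_s: 42.3
eef_pos: [573.4, 480.8, 211.9]
orientation: [-2.783, -0.022, 2.309]
wrist_force: [0.6, -0.1, -3.7]
gripper_width: 18.9
grip_force: 90.7
```

```bash
python3 - <<'E'
from h import *
st(); f=grab('wrist','w28'); np.savez('w28.npz',**f); b=bowlr(f); print(b)
print('pan', (f['frame'].min(2)>180)[125:262,176:256].sum())
pour(b[0][1],-2.4,[0,.15,.3,.45,.6,.66],97)
E
```

```text
t 42.3 pos [573.4 480.8 211.9] rpy [-2.783 -0.022  2.309] F [ 0.6 -0.1 -3.7] M [ 0.47 -0.56  0.01] w 18.9 g 90.7 j [-1.07  1.05  0.9   0.91 -0.65  1.79  0.35]
((np.int64(240), array([517.33240957, 426.16027469])), 1022)
pan 3738
0.00 [-0.28, 0.44, 1.11, -0.36, -0.02, 0.0]
0.15 [-0.27, -1.33, 0.96, -0.51, -0.02, -0.0]
0.30 [-0.26, -3.1, 1.08, -0.66, -0.02, -0.0]
0.45 [-0.26, -4.83, 1.46, -0.81, -0.02, -0.0]
0.60 [-0.27, -6.49, 2.1, -0.96, -0.02, -0.01]
0.66 [-0.27, -7.12, 2.42, -1.02, -0.02, -0.01]
```

```bash
python3 - <<'E'
from h import *
f=dict(np.load('w18.npz')); P=onz(f,[[89,159],[143,156],[154,201],[103,212]],35)[:,:2]-[517,426]
n=np.array([np.cos(-2.4),np.sin(-2.4)]); print(np.c_[P@n,P@[-n[1],n[0]]].round())
E
```

```text
[[ 24. -25.]
 [-20. -22.]
 [-27.  19.]
 [ 18.  20.]]
```

```bash
python3 - <<'E'
from h import *
pour([517.3,426.2],-2.4,[0,.1,.2,.3,.4,.5,.6,.66],90,back=27)
E
```

```text
0.00 [-0.29, 1.34, 1.52, -0.36, -0.02, 0.0]
0.10 [-0.28, 0.17, 1.39, -0.46, -0.02, 0.0]
0.20 [-0.28, -1.02, 1.38, -0.56, -0.02, -0.0]
0.30 [-0.27, -2.2, 1.49, -0.66, -0.02, -0.0]
0.40 [-0.27, -3.36, 1.72, -0.76, -0.02, -0.0]
0.50 [-0.27, -4.49, 2.06, -0.86, -0.02, -0.0]
0.60 [-0.28, -5.59, 2.51, -0.96, -0.02, -0.01]
0.66 [-0.28, -6.22, 2.83, -1.02, -0.02, -0.01]
```

Call:
drive_tool(deltas=[-0.2,0.8,0.7,-0.12,-0.02,0,0,-0.29,1.34,1.3,-0.24,-0.02,0,0,-0.29,1.34,1.5,-0.36,-0.02,0,0,-0.28,0.17,1.39,-0.46,-0.02,0,0,-0.28,-1.02,1.38,-0.56,-0.02,0,0,-0.27,-2.2,1.49,-0.66,-0.02,0,0,-0.27,-3.36,1.72,-0.76,-0.02,0,0,-0.27,-4.49,2.06,-0.86,-0.02,0,0,-0.28,-5.6,2.5,-0.96,-0.02,-0.01,0,-0.28,-6.2,2.8,-1.02,-0.02,-0.01,0,-0.28,-6.2,2.8,-1.02,-0.02,-0.01,0])

```text
time_s: 43.72
eef_pos: [524.8, 432.8, 207.7]
orientation: [2.479, -0.005, 2.317]
wrist_force: [-0.6, 0.0, -1.4]
gripper_width: 18.8
grip_force: 91.0
```

```bash
python3 - <<'E'
from h import *
st(); f=grab('wrist','w29'); np.savez('w29.npz',**f); print(bowlr(f)); inbowl(f,[517,426],185)
print('pan', (f['frame'].min(2)>180)[125:262,176:256].sum())
g=f['frame'].min(2);ch='.:-=+*#%@&'
for y in range(60,310,7): print(''.join(ch[min(9,int(v)//25)] for v in g[y,10:262:4]),y)
s=sense();print(delta([*s['eef_pos'][:2],250],rot=tilt(2.31,0)))
E
```

```text
t 43.73 pos [524.8 432.8 207.7] rpy [ 2.479 -0.005  2.317] F [-0.6  0.  -1.4] M [-0.73  0.76 -0.02] w 18.8 g 91.0 j [-1.33  0.39  0.73  2.03 -1.15  0.29  1.05]
((np.int64(258), array([518.3874352 , 429.82373878])), 964)
bowl blobs [([58, 138, 50, 44, 1601], [83.0, 159.0]), ([120, 139, 38, 32, 883], [140.0, 154.0]), ([119, 177, 54, 44, 1738], [144.0, 200.0]), ([70, 194, 47, 35, 973], [91.0, 214.0]), ([114, 236, 42, 39, 1181], [134.0, 255.0])]
pan 59
@@@@@@@@@@@@+=====----=================+*@@@@@@@@@@@@@@@@@@@@@@ 60
@@@@@@@@%====-----========================+*@@@@@@@@@@@@@@@@@@@ 67
@@@@@@====--=---=============================+#@@@@@@@@@@@@@@@@ 74
@@@@===----=-==================================+#@@@@@@@@@@@@@@ 81
@@===-----=======================================+#@@@@@@@@@@@@ 88
===-----==========================================++@@@@@@@@@@@ 95
=------=============================================+@@@@@@@@@@ 102
----=================================================+%@@@@@@@@ 109
----==================================================+%@@@@@@@ 116
---======================================
[... 1138 characters left out ...]
**##%%%%%%@%%%=====########**++=:::-:::: 242
-----=-================*##%%%@@@@@@@%=====#####*--:+++-:::::::: 249
------------============##%%@@@@@@@@%====-++++*--:-+++::::::::: 256
---------------=========+#%%@@@@@@@%==---------:::=+==::::::::: 263
=-------------------=====+#%%@@%%==-----------:::::=#*-:::::::: 270
==---------------------------=----::--------:::---::-*-:------- 277
@*==------------------------:::::--:::----::::::::::::-:------- 284
@@@+===------------------:::::::::::--:::::::::::::::---------- 291
@@@@@@+===------------::::::::::::----::::::::::::::::--------- 298
@@@@@@@@@*====-----::::::::::::-----::::::::::::::::::--------- 305
[0.016, 2.581, -3.31, 0.662, -0.006, 0.005]
```

Call:
drive_tool(deltas=[0,0.5,-1,0.15,0,0,0,0,1.2,-2,0.32,0,0,0,0,2,-3,0.5,0,0,0,0,2.6,-3.3,0.66,0,0,0,0,2.6,-3.3,0.66,0,0,0])

```text
time_s: 44.4
eef_pos: [526.7, 434.2, 249.5]
orientation: [-3.139, 0.005, 2.317]
wrist_force: [1.6, -0.1, -3.3]
gripper_width: 18.6
grip_force: 91.0
```

```bash
python3 - <<'E'
from h import *
st(); f=grab('wrist','w30'); np.savez('w30.npz',**f); b=bowlr(f); print(b); inbowl(f,b[0][1],185)
print('pan', (f['frame'].min(2)>180)[125:262,176:256].sum())
t=grab('top','t30'); np.savez('t30.npz',**t); inbowl(t,b[0][1],150)
s=grab('scene','s30'); np.savez('s30.npz',**s); inbowl(s,b[0][1],150); print(proj(s,[[*b[0][1],75]]))
g=f['frame'].min(2);ch='.:-=+*#%@&'
for y in range(60,310,8): print(''.join(ch[min(9,int(v)//25)] for v in g[y,60:330:4]),y)
E
```

```text
t 44.4 pos [526.7 434.2 249.5] rpy [-3.139  0.005  2.317] F [ 1.6 -0.1 -3.3] M [-0.01 -0.13  0.08] w 18.6 g 91.0 j [-1.35  0.71  1.    1.46 -0.6   1.29  0.45]
((np.int64(224), array([520.16387587, 428.79737986])), 1123)
bowl blobs [([219, 123, 9, 3, 17], [224.0, 124.0]), ([256, 128, 22, 31, 520], [266.0, 142.0]), ([256, 157, 32, 40, 812], [270.0, 181.0])]
pan 87
bowl blobs [([161, 186, 12, 12, 100], [167.0, 191.0]), ([163, 202, 7, 8, 35], [166.0, 206.0]), ([151, 210, 10, 10, 53], [156.0, 215.0])]
bowl blobs [([187, 172, 11, 7, 51], [192.0, 175.0]), ([191, 177, 19, 8, 66], [201.0, 181.0]), ([180, 180, 8, 5, 23], [184.0, 183.0])]
[[191.46681746 174.35065677]]
======:-===========--=-======@@@@@@@@@@@#++++++++++*#@@@@@@@@@@@@@@@ 60
-=======--=======--==-=====%@@@@@@%++==================+++@@@@@@@@@@ 68
==========-:====--=======+@@@@@++===========================+#@@@@@@ 76
============-:---=======@@@@@=================================++@@@@ 84
===============-======*@@@%======================================+@@ 92
-================-===@@@@+========================================++ 100
=
[... 1196 characters left out ...]
###########++=-----------:=++=----=+@@@ 236
##******++#@@@@@@@@@@@@@@@@@@@######+--+++----------::::+++::-@@@@@@ 244
@@@%###**++@@@@@@@@@@@@@@@@@@@#####---=+++:---:-::::::::=++----@@@@@ 252
#@@@@%##**+@@@@@@@@@@@@@@@@@@@@+++----+++-::::::::::::::-+++:::-@@@@ 260
*@@@@@%##*#@@@@@@@@@@@@@@@@@@%+++=----+**-::---:-::::-:::**+-:::#@@@ 268
##@@@@%##@@@@@@@@@@%#++%@@@@+=*------:::%----------------%:::---::-@ 276
@*@@@@#@@@@@@@@#---------#%==+----:::::::-----------=----::::::::::: 284
%%@@@@@@@@@@=------------------::::::::::---=------------::::::::::: 292
+=@@@@@@*------------------::::::::::::::---====-------:-::::::::::: 300
+++=%-----------------------:::::::::::::---========---:-::::::::::: 308
```

```bash
python3 - <<'E'
from h import *
g=np.load('grasp.npz'); print(g['p'],g['o']); p=g['p'].copy(); p[2]=218
print(delta(p,rot=down(2.492)))
E
```

```text
[478.02848652  54.70606501 108.05699247] [3.14007704e+00 9.85361858e-04 2.49168862e+00]
[-24.536, -29.123, 3.04, 0.003, 0.001, -0.177]
```

Call:
drive_tool(deltas=[-1.2,-1.5,0.2,0,0,-0.01,0,-3.7,-4.4,0.5,0,0,-0.03,0,-6.7,-8,0.8,0,0,-0.05,0,-9.8,-11.6,1.2,0,0,-0.07,0,-12.9,-15.3,1.6,0,0,-0.09,0,-16,-19,2,0,0,-0.12,0,-19,-22.6,2.4,0,0,-0.14,0,-22,-26.1,2.7,0,0,-0.16,0,-24,-28.5,3,0,0,-0.177,0,-24.54,-29.12,3.04,0,0,-0.177,0,-24.54,-29.12,3.04,0,0,-0.177,0,-24.54,-29.12,3.04,0,0,-0.177,0])

```text
time_s: 46.05
eef_pos: [478.2, 56.3, 217.9]
orientation: [3.138, -0.001, 2.495]
wrist_force: [0.7, -0.3, -1.7]
gripper_width: 18.8
grip_force: 91.1
```

```bash
python3 - <<'E'
from h import *
st(); t=grab('top','t31'); np.savez('t31.npz',**t); print(bowlr(t,97,tol=3)); inbowl(t,[518,428],140)
s=grab('scene','s31'); np.savez('s31.npz',**s); inbowl(s,[518,428],140)
f=grab('wrist','w31'); np.savez('w31.npz',**f); ices(f,th=180)
ch='.:-=+*#%@&'
g=t['frame'].min(2)
for y in range(174,232,1): print(''.join(ch[min(9,int(v)//25)] for v in g[y,122:192]),y)
E
```

```text
t 46.05 pos [478.2  56.3 217.9] rpy [ 3.138e+00 -1.000e-03  2.495e+00] F [ 0.7 -0.3 -1.7] M [ 0.07 -0.03  0.02] w 18.8 g 91.1 j [-1.12  0.34  1.13  2.01 -0.37  1.01  1.12]
((np.int64(90), array([518.88878639, 431.56376783])), 169)
bowl blobs [([141, 185, 33, 25, 510], [157.0, 197.0]), ([148, 208, 13, 12, 118], [154.0, 213.0])]
bowl blobs [([187, 172, 23, 13, 137], [197.0, 178.0]), ([179, 180, 10, 5, 30], [184.0, 183.0])]
@@@@@@@@@@@@@@%%#*==--::::::::::::::::---=++*%@@@@@@@@@@@@@@@@@@@@%*== 174
@@@@@@@@@@@@%%#*=--:::::::::::::::::::::::--=*#%@@@@@@@@@@@@@@@@@@%*== 175
@@@@@@@@@@@%#*+--:::::::::::::::::::--::::::-=+*%@@@@@@@@@@@@@@@@@%*+= 176
@@@@@@@@@@%#+=--::::::::::--------------:::::--=*#%@@@@@@@@@@@@@@@%#+= 177
@@@@@@@@@%#+--:::::::-::--------------------:::-=+#%@@@@@@@@@@@@@@%#+= 178
@@@@@@@@%#+-::::::--:------------------------:::--+*%@@@@@@@@@@@@@%#+= 179
@@@@@@@%*+-::::::::-----------------------------:--+#%@@@@@@@@@@@@#*+= 180
@@@@@@%*=-::::::-:-------------------------------:-=+#%@@@@@@@@@@@%*+- 181
@@@@@%*=-::::::-------------------------------------=+#%@@@@@@@@@@%#+= 182

[... 2974 characters left out ...]
--=*#@@@@@@@@@@@@@@@@ 222
@@@@@%#+=-----------------------------------------=*#%@@@@@@@@@@@@@@@@ 223
@@@@@@%#+=---------------------------------------=*#%@@@@@@@@@@@@@@@@@ 224
@@@@@@@%#+=-------------------------------------=*#%@@@@@@@@@@@@@@@@@@ 225
@@@@@@@@%#*+=---------------------------------=+*#%@@@@@@@@@@@@@@@@@@@ 226
@@@@@@@@@%%#+=-------------------------------=+#%@@@@@@@@@@@@@@@@@@@@@ 227
@@@@@@@@@@@%#*+=---------------------------=+*#%@@@@@@@@@@@@@@@@@@@@@@ 228
@@@@@@@@@@@@%%#++=-----------------------=+*#%@@@@@@@@@@@@@@@@@@@@@@@@ 229
@@@@@@@@@@@@@@%##*+==-----------------==+*#%@@@@@@@@@@@@@@@@@@@@@@@@@@ 230
@@@@@@@@@@@@@@@@%%##*+====-----=====++*##%%@@@@@@@@@@@@@@@@@@@@@@@@@@@ 231
```

```bash
python3 - <<'E'
from h import *
print(delta([478,54.7,108.2],rot=down(2.492)))
E
```

```text
[-0.066, -0.151, 10.972, 0.003, -0.001, 0.003]
```

Call:
drive_tool(deltas=[-0.07,-0.15,2.5,0,0,0,0,-0.07,-0.15,5,0,0,0,0,-0.07,-0.15,7.5,0,0,0,0,-0.07,-0.15,9.5,0,0,0,0,-0.07,-0.15,10.5,0,0,0,0,-0.07,-0.15,10.8,0,0,0,0,-0.07,-0.15,10.95,0,0,0,0,-0.07,-0.15,10.95,0,0,0,0])

```text
time_s: 47.2
eef_pos: [478.2, 54.1, 108.9]
orientation: [3.138, -0.001, 2.494]
wrist_force: [0.2, 0.2, -2.0]
gripper_width: 19.0
grip_force: 90.9
```

```bash
python3 - <<'E'
from h import *
st()
E
```

```text
t 47.2 pos [478.2  54.1 108.9] rpy [ 3.138e+00 -1.000e-03  2.494e+00] F [ 0.2  0.2 -2. ] M [ 0.03 -0.02  0.04] w 19.0 g 90.9 j [-0.93  0.51  0.94  2.1  -0.58  0.81  1.29]
```

Not quite in contact; lower slightly, then open and retreat.

Call:
drive_tool(deltas=[0,0,0.05,0,0,0,0,0,0,0.09,0,0,0,0,0,0,0.09,0,0,0,0])

```text
time_s: 47.58
eef_pos: [478.2, 54.2, 108.1]
orientation: [3.138, -0.001, 2.494]
wrist_force: [-4.4, 1.4, 11.0]
gripper_width: 18.8
grip_force: 92.9
```

```bash
python3 - <<'E'
from h import *
st()
E
```

```text
t 47.58 pos [478.2  54.2 108.1] rpy [ 3.138e+00 -1.000e-03  2.494e+00] F [-4.4  1.4 11. ] M [ 0.22  0.82 -0.01] w 18.8 g 92.9 j [-0.93  0.51  0.94  2.1  -0.59  0.81  1.29]
```

Call:
drive_tool(deltas=[0,0,-0.04,0,0,0,0.3,0,0,-0.04,0,0,0,0.45,0,0,-0.04,0,0,0,0.7,0,0,-0.04,0,0,0,0.7,0,0,-0.04,0,0,0,0.7,0,0,-2,0,0,0,0.7,0,0,-5,0,0,0,0.7,0,0,-9,0,0,0,0.7,0,0,-12.5,0,0,0,0.7,0,0,-14,0,0,0,0.7,0,0,-14,0,0,0,0.7])

```text
time_s: 48.95
eef_pos: [478.0, 54.0, 247.8]
orientation: [3.137, -0.001, 2.494]
wrist_force: [0.8, 1.1, -0.9]
gripper_width: 59.5
grip_force: 0.0
```

```bash
python3 - <<'E'
from h import *
st(); f=grab('wrist','w33'); np.savez('w33.npz',**f); g=f['frame'].min(2);ch='.:-=+*#%@&'
a=dict(np.load('w3.npz')); print(np.array(a['extrinsics'])[:3,3],np.array(f['extrinsics'])[:3,3])
for y in range(60,250,6): print(''.join(ch[min(9,int(v)//25)] for v in g[y,140:420:4]),y)
ices(f,th=180)
t=grab('top','t33'); inbowl(t,[518,428],140); print(bowlr(t,97,tol=3))
E
```

```text
t 48.95 pos [478.   54.  247.8] rpy [ 3.137e+00 -1.000e-03  2.494e+00] F [ 0.8  1.1 -0.9] M [ 0.01  0.01 -0.02] w 59.5 g 0.0 j [-1.17  0.29  1.17  1.98 -0.31  1.07  1.07]
[419.65024356  98.75978858 365.01338048] [424.33034731  92.97919634 382.8933945 ]
====-------:-------==-======%%%%%%%%%%%%%%++*%%%%%%*%%%%%%%%%%%%%%%%%% 60
---==-==-:------==========%%%%%%%%%%%%%%%%#+**%%%%%+%%%%%%%#%%%%%%%%%% 66
=-=====--------=========%%%%%%%%%%%%%%%%%%%=+**%%%%*#%%%%%#%%%%%%%%%%% 72
=====------===-=======#%%%%%%%%%%%%%%%%%%%%%++**#%%**%%%%#%%%%%%%%%%%% 78
-==------===========#%%###%%%%%%%%%%%%%%%%%%%#++**#####%%%%%%%%%%%%%%% 84
-=-----===-========++++++++++=+%%%%%%%%%%%%%%%%%%%%%%%%%%%%%%%%%%%%%%% 90
-----===--=====+++++==++++=+++++*+%%%%%%%%%%%%%%%%%%%%%%%%%%%%%%%%%%%% 96
----=======-====+==++++=+=++++++++=+%%%%%%%%%%%%%%%%%%%%%%%%%%%%%%%%%% 102
------=====++=+===+++++++=++==+++++++#%%%%%%%%%%%%%%%%%%%%%%%%%%%%%%%% 108
--=========+===+=+++++++==+++++++++++++%%%%%%%%%%%%%%%%%%%%%%%%%%%%%%% 114
===========++==**************+++++=++++*%%%%%%%%%%%%%%%%%%%%%%%%%%%%%* 120
=======#+====+++*********#***
[... 1002 characters left out ...]
********#**#** 204
%%%%%%%%%%%%%%*+++++*********++++++%%%%%%%%%+========+***********#**#* 210
%%%%%%%%%%%%%%%%%+++++++++++++++#%%%%%%%%%+========+#**********#****#* 216
%%%%%%%%%%%%%%%%%%%%%#*+++**%%%%%%%%%%%%#=========******************** 222
%%%%%%%%%%%%%%%%%%%%%%%%%%%%%%%%%%%%%%%+========*****************#**** 228
%%%%%%%%%%%%%%%%%%%%%%%%%%%%%%%%%%%%%%%=======+*********************** 234
%%%===%+==--%%%%%%%%%%%%%%%%%%%%%%%%%%%#====+#::===******************- 240
#++++++==---%%%%%%%%%%%%%%%%%%%%%%%%%%%%===***::-===***************=== 246
bowl blobs [([141, 185, 33, 25, 510], [157.0, 197.0]), ([148, 208, 13, 12, 118], [154.0, 213.0])]
((np.int64(88), array([519.68825958, 431.5778073 ])), 168)
```

```bash
python3 - <<'E'
from h import *
print(delta([442,194,150],rot=down(2.355)))
E
```

```text
[11.269, 9.026, 9.71, 0.002, -0.002, 0.139]
```

Call:
drive_tool(deltas=[2.8,2.2,0,0,0,0.03,0.6,7,5.6,0,0,0,0.08,0.6,11.27,9,0,0,0,0.139,0.6,11.27,9.03,3,0,0,0.139,0.6,11.27,9.03,7,0,0,0.139,0.6,11.27,9.03,9.7,0,0,0.139,0.6,11.27,9.03,9.7,0,0,0.139,0.6,11.27,9.03,9.7,0,0,0.139,0.6])

```text
time_s: 50.05
eef_pos: [442.9, 193.5, 151.4]
orientation: [3.139, -0.001, 2.354]
wrist_force: [0.3, -0.4, 0.9]
gripper_width: 51.4
grip_force: 0.0
```

```bash
python3 - <<'E'
from h import *
st(); f=grab('wrist','w34'); np.savez('w34.npz',**f); print(proj(f,[[442,194,60]]))
im=f['frame'].astype(int); g=im.min(2)
for y in range(140,252,4): print(' '.join('%3d'%v for v in g[y,205:305:4]),y)
r=(im[...,0]-im[...,1]>40)&(im[...,0]-im[...,2]>30); r[:140]=0;r[250:]=0;r[:,:200]=0;r[:,310:]=0; print('red',np.argwhere(r).mean(0)[::-1],r.sum())
E
```

```text
t 50.05 pos [442.9 193.5 151.4] rpy [ 3.139e+00 -1.000e-03  2.354e+00] F [ 0.3 -0.4  0.9] M [ 0.02 -0.02  0.02] w 51.4 g 0.0 j [-1.3   0.45  1.02  2.07 -0.5   0.89  0.79]
[[254.09528126 196.90982561]]
189 194 194 194 194 195 195 195 195 195 192 177 191 171 180 193 196 196 196 196 196 196 196 196 196 140
194 195 194 194 195 195 195 195 155 106 111 121 117 122 116 119 115 178 196 196 196 196 196 196 196 144
195 194 195 195 194 195 180 110 115 119 126 127 130 129 129 127 125 120 121 194 196 196 196 196 196 148
194 195 195 194 195 178 114 121 127 132 136 139 143 143 143 141 141 136 128 114 194 196 196 196 196 152
194 194 195 195 188 114 125 133 139 178 189 190 190 190 190 189 173 151 145 139 123 196 196 196 196 156
195 195 195 195 121 127 134 177 189 189 189 129 129 130 188 190 190 191 175 152 141 174 196 196 196 160
195 195 195 179 126 135 187 189 190 190 188 172 187 189 178 190 191 191 191 187 155 138 194 196 196 164
195 195 195 123 133 186 189 189 189 190 188 176 191 191 179 190 190 191 191 191 185 155 162 196 196 168
195 195 181 129 174 189 189 189 189 189 188 174 190 192 178 191 191
[... 1346 characters left out ...]
91 191 190 164 196 196 196 188 187 196 224
195 195 195 196 196 196 196 196 190 159 184 168 189 172 179 180 164 194 196 196 196 196 189 183 194 228
195 195 196 195 196 196 196 196 196 196 196 192 192 179 195 196 196 196 196 196 196 196 193 180 192 232
195 195 195 195 195 196 196 196 196 196 196 196 196 196 196 196 196 197 196 196 196 197 196 187 186 236
195 195 195 195 195 196 196 196 196 196 196 196 196 196 196 196 196 196 196 196 196 196 196 193 186 240
104 195 195 195 195 195 196 196 196 196 196 196 196 196 196 196 196 196 196 196 196 196 196 195 191 244
101  90 187 195 195 195 195 196 195 196 196 196 196 196 196 196 196 196 196 196 196 196 196 196 195 248
red [255.28571429 223.        ] 7
```

Call:
drive_tool(deltas=[0,0,4,0,0,0,0.5,0,0,8,0,0,0,0.5,0,0,9.15,0,0,0,0.5,0,0,9.15,0,0,0,0.5,0,0,9.15,0,0,0,0.0,0,0,9.15,0,0,0,0.0,0,0,9.15,0,0,0,0.0,0,0,9.15,0,0,0,0.0,0,0,9.15,0,0,0,0.0], squeeze=25)

```text
time_s: 51.22
eef_pos: [443.1, 194.4, 60.6]
orientation: [3.137, -0.002, 2.355]
wrist_force: [-4.2, -1.6, 14.4]
gripper_width: 8.9
grip_force: 27.8
```

Call:
drive_tool(deltas=[0,0,0,0,0,0.03,0,0,0,0,0,0,0.06,0,0,0,0,0,0,0.06,0])

```text
time_s: 51.6
eef_pos: [443.1, 194.4, 60.5]
orientation: [3.138, -0.002, 2.295]
wrist_force: [-3.7, -1.8, 14.7]
gripper_width: 9.0
grip_force: 37.7
```

```bash
python3 - <<'E'
from h import *
st()
E
```

```text
t 51.6 pos [443.1 194.4  60.5] rpy [ 3.138e+00 -2.000e-03  2.295e+00] F [-3.7 -1.8 14.7] M [-0.46  0.87  0.72] w 9.0 g 37.7 j [-1.16  0.6   0.86  2.11 -0.7   0.73  0.88]
```

Call:
drive_tool(deltas=[0,0,0,0,0,-0.02,0.5,0,0,0,0,0,-0.02,0.5,0,0,0,0,0,-0.02,0.5,0,0,0,0,0,-0.02,0.5,0,0,-4,0,0,0,0.5,0,0,-9,0,0,0,0.5,0,0,-14,0,0,0,0.5,0,0,-18,0,0,0,0.5,0,0,-18,0,0,0,0.5,0,0,-18,0,0,0,0.5])

```text
time_s: 52.85
eef_pos: [442.1, 193.8, 239.0]
orientation: [3.139, -0.002, 2.295]
wrist_force: [0.1, -0.6, -0.3]
gripper_width: 42.6
grip_force: 0.0
```

```bash
python3 - <<'E'
from h import *
st(); t=grab('top','t40'); np.savez('t40.npz',**t); inbowl(t,[518,428],140)
a=dict(np.load('top0.npz')); 
f=grab('wrist','w40'); im=f['frame'].astype(int); g=im.min(2); c=proj(f,[[442.5,193.5,60]])[0]; print(c)
# bar edge columns
for y in range(int(c[1])-14,int(c[1])+16,7): print(y,' '.join('%3d'%v for v in g[y,int(c[0])-12:int(c[0])+13]))
d=np.abs(t['frame'].astype(int)-a['frame']).max(2)>40
n,l,s,cc=cv2.connectedComponentsWithStats(d.astype(np.uint8)); print([(s[i].tolist()) for i in range(1,n) if s[i,4]>25])
E
```

```text
t 52.85 pos [442.1 193.8 239. ] rpy [ 3.139e+00 -2.000e-03  2.295e+00] F [ 0.1 -0.6 -0.3] M [ 0.   -0.07  0.  ] w 42.6 g 0.0 j [-1.46  0.32  1.18  1.98 -0.35  1.06  0.6 ]
bowl blobs [([141, 185, 33, 35, 632], [157.0, 200.0])]
[254.74255922 172.90043737]
158 201 202 202 202 202 200 183 170 185 197 200 202 203 203 202 197 187 192 201 203 202 203 203 203 203
165 202 202 202 201 201 201 200 183 174 190 199 201 202 202 203 202 196 187 193 202 203 202 203 203 203
172 202 202 202 202 202 202 200 186 170 182 195 201 202 203 204 203 200 192 194 201 203 203 203 203 203
179 202 202 202 203 202 202 202 200 185 172 188 199 203 203 204 204 204 199 190 194 202 203 203 203 203
186 203 203 203 203 203 202 203 203 201 184 176 192 200 201 201 202 203 202 195 188 195 202 203 203 203
[[240, 159, 9, 8, 56], [256, 158, 9, 9, 55], [224, 161, 8, 8, 52], [119, 171, 128, 213, 12824], [257, 174, 9, 8, 58], [240, 176, 8, 8, 55], [224, 178, 8, 8, 52], [0, 302, 117, 82, 6032], [241, 358, 9, 10, 65], [271, 363, 29, 21, 166], [305, 373, 18, 11, 58]]
```

```bash
python3 -c "
from rig import job_done
print(job_done())"
```

```text
the job is handed in; nothing more can be done
None
```

I handed the job in at about 53 s: the timer is back on its zero stop, all six ice pieces are in the blue bowl, and the scoop stands on its mat. The tamper and mug did not move. The bowl was knocked about 4 cm partway through, so I re-measured it before pouring again.

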